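Change over the edge bander's clamping station

ROBOT

A 7-joint arm with a two-finger parallel gripper is mounted at the origin on the work surface. World frame = base frame: x ahead of the robot, y to its left, z up, the work surface at z = 0. Lengths are in m, angles in rad, forces in N, time in s.
With the tool pointing down it reaches from about 0.4 to 0.925 m from the base axis. Payload 5.6 kg.
Tool frame: the origin (TCP) lies between the finger pads; the fingertips stand 25 mm ahead of it and the grasp point (between the pads) lies 6 mm ahead of it (manip.nose_length is the distance from the TCP to the fingertips, in m); z points along the fingers, y is the line along which they close (so a half turn about z gives the same grasp; the last joint's range is limited). The gripper opens to 85 mm and grips with 20 to 120 N. Pads are 22 mm wide; open, the fingers measure 114 mm over their backs; the gripper's body (76 mm by 85 mm) begins 54 mm behind the grasp point. The pads swing forward as they close: fully open they stand 13 mm farther back than shut.
Start: joints at [1.198, 0.468, -0.012, 1.603, 0.006, 1.071, -0.056], TCP at [0.21, -0.615, 0.232] pointing down, gripper open.
Joint ranges: [-2.53, 2.53], [-0.31, 2.02], [-1.57, 1.55], [0.28, 2.44], [-1.29, 4.43], [0.15, 1.84], [-2.92, 2.92]. Speed limits (rad/s): [2.57, 2.57, 3.14, 3.14, 3.14, 3.14, 3.14].

INTERFACE

Orientations are given as [roll, pitch, yaw] about the fixed x, y, z axes, in that order (R = Rz(yaw) Ry(pitch) Rx(roll)).
In Python, from workcell import manip gives the robot as it stands.
- The arm moves only by the tool servo_tool, never from a script. Its arguments are lists of equal length, an entry for each row: "translation": the shift along the tool's x, y, z in mm, a list of three; "rotation": the turn, a rotation vector about the tool's x, y, z in rad, a list of three; "gripper": the finger opening in mm, from 0 to 85.4. In form: {"translation": [[dx, dy, dz], ...], "rotation": [[ax, ay, az], ...], "gripper": [gripper, ...]}. A call has 1 to 12 rows; each row shifts and turns the commanded pose from where the row before left it, along the tool's axes as they then stand; what a row does not reach is not made up. A row lasts 1/8 s, in which the tool goes at most 62.5 mm and 10.7 degrees, less where a joint would pass 70% of its speed; a pose out of reach is approached as far as the arm can. A call is refused whole if a number of a shift passes 62.5 or a number of a turn 0.188, either way. A call with a gripper value outside its range is refused whole. The fingers move at their own pace and stop on an object; "squeeze" is the grip in N (left out, the last holds). Time passes only in rows, so rows that do not move let the fingers close. It gives the time, the measured TCP pose, the force, the opening and the grip force at its end, in the units of the state.
- manip.read_state(): the state, without advancing time (a new reading comes with each control period).
- manip.get_image(name): name is "side" or "top" or "wrist"; returns a dict with "img" (384x512x3 uint8, red, green, blue), "z_map" (384x512 float32, m along the optical axis (not along the pixel's ray), 0 where there is no reading), "fx", "fy", "cx", "cy" (pixels), "rvec" (rotation vector, rad) and "tvec" (3), from world to camera coordinates, as OpenCV has them. Camera axes: x right, y down, z forward; pixel columns grow to the right and rows downward; lengths in m; the calibration is good to about 2 mm. A picture is of the moment at which its call begins.
- manip.finish_job(): hands the job in; it is judged then, once.
The state is a dict: "time": time; "joint_positions": joint angles; "joint_velocities": joint speeds; "joint_torque": joint torques, N m; "eef_pos": TCP position; "ee_rot": TCP orientation; "force": force on the tool from outside, world axes, zero at the start; "wrist_torque": the same for the moment, N m; "gripper_width": finger opening in m; "grip_force": force on a finger pad.
Only numpy, scipy, OpenCV 4.12 (cv2) and the standard library are available. Lean on these libraries where they do the work, as an engineer would, in place of code of your own. Each camera call takes 0.05 s, during which the arm holds its last target. There are 200 camera calls.

TASK

Set up the edge bander's clamping station. First fit the red plate on the bed, sliding it until its brass-rimmed hole drops over the steel dowel and it lies flat and square to the bed, on the side away from the crank. Then take every stop pin from the wooden rack and put each into a slot of its own in the black block: feel along the hidden face under the slot for the index hole and push the pin home until its collar sits on the block; only when all pins are home, wind the red-handled crank clockwise to its stop so that the jaw closes up to the plate, and leave the sleeve, brass bush, oil bottle and spanner where they stand or lie.

Things in the scene. Friction and masses are not known exactly. Their poses are not given: they have to be found in the camera images.
- bed: Fixed aluminium bed, 190 (its x) x 290 (its y) x 30 mm high; origin centre of underside. It carries the dowel on its +y half and, on its -y half, a dark steel tower 70 x 64 x 50 mm with the crank on top (centre 95 mm to -y of the origin) and between them the jaw. A fixed black fence, 40 x 12 mm and 16 mm tall above the bed, stands at bed x = 35 to 75, y = 114 to 126 mm, 6 mm beyond the edge of the seated plate.
- dowel (a point): Foot of the fixed steel dowel, on the bed's top face (30 mm above its underside), at bed x = -45, y = +58 mm. The dowel is 12 mm in diameter and stands 12 mm above the bed, its tip tapered over the last 3 mm.
- plate: Loose red plate, 130 (its x) x 100 (its y) x 6 mm, 0.2 to 0.4 kg; origin centre of underside. A black round knob, 30 mm in diameter and 36 mm tall, stands at its centre (from 6 to 42 mm above the underside). One through hole; the five dark discs are only painted spots. In place, it is square to the bed, its +x along the bed's +x, with its centre at bed x = 0, y = +58 mm, underside on the bed's top.
- plate_hole (a point): Centre of the plate's 15 mm locating hole, rimmed in brass, at plate x = -45, y = 0 mm, on the underside.
- jaw (a joint): Travel of the black and yellow jaw (110 x 14 x 22 mm, on the bed's top) along the bed's +y, in m. The crank drives it, 1.8 mm per rad (0.0248 m when closed); closed, it ends 2 mm short of the edge of the seated plate, and pushes a crooked plate square.
- crank (a joint): Angle of the hand crank in rad, growing clockwise seen from above; starts at 0 to 1.2, hard stop at 13.8 (about two full turns). Turning friction about 0.1 N m.
- crank_axis (a point): Point on the crank's vertical axis, at the height of the top of the crank arm (96 mm above the table). The hub's nut stands 6 mm above it.
- crank_grip (a point): Grip point on the axis of the upright red crank handle, 45 mm from the crank axis. The handle is 20 mm in diameter and 45 mm tall, from 30 mm below to 15 mm above this point, and spins freely on its own axis, so it may be held without turning the wrist.
- block: Fixed black pin block, 160 (its x) x 176 (its y) x 60 mm high; origin centre of underside. Its 8 mm cover has three slots along its x, each 63 x 14 mm, closed by soft dust brushes that a pin passes without resistance. Under each slot, 24 mm below the top, lies a hidden flat steel face (friction about that of steel) with one chamfered 13 mm index hole, 22 mm deep, on the slot's centre line, anywhere within 20 mm of the slot's middle (in block x). Each hole is elsewhere.
- slot_a (a point): Middle of the first slot's mouth, on the block's top, at block y = +56 mm.
- slot_b (a point): Middle of the second slot's mouth, at block y = 0.
- slot_c (a point): Middle of the third slot's mouth, at block y = -56 mm.
- rack: Fixed wooden rack, 46 (its x) x 150 (its y) x 50 mm high, with three holes 50 mm apart along its y, in which the pins stand; origin centre of underside.
- pin1: Loose stop pin, 0.09 kg, origin at the centre of its foot, z up along it: steel shank 10 mm in diameter and 44 mm long with a 2 mm tapered foot, then a collar 34 mm in diameter and 5 mm thick, then a red knob 28 mm in diameter from 49 to 81 mm above the foot. In the rack it stands upright with the collar on the rack's top (foot 6 mm above the table). Home in the block, the foot is 16 mm above the block's underside; resting on the hidden face, 36 mm. May be absent.
- pin2: Stop pin as pin1. May be absent.
- pin3: Stop pin as pin1. May be absent.
- sleeve: White nylon sleeve standing upright, 42 mm in diameter, 90 mm tall; leave alone. Origin at its underside.
- bush: Brass bush standing upright, 36 mm in diameter, 40 mm tall; leave alone.
- oil: Yellow oil bottle, 50 mm in diameter, 130 mm tall; leave alone.
- spanner: Spanner, 170 mm long, lying flat; leave alone.
Things that resemble listed ones, but are neither listed nor needed, are in the scene too. What is shaped like the pin1 but blue or green is not meant.

How it is judged:
By the outcome, as a careful person would: the job done as asked, in the order asked, and still so for the second after the job is handed in, with the robot touching nothing.
Of pin1, pin2, pin3 only 2 to 3 are there at a start; the rules pass over those that are not, and their reading is None.
At some moment in a run one of plate may be knocked a few centimetres aside while the robot is not near it.
It also fails if it takes over 210 s, if anything falls off the work surface, if the arm or the gripper's body presses on something with over 40 N, if the wrist force passes 120 N, or if a joint passes its speed limit or range.

## Working session

There is one attempt and no reset: what is moved stays moved. The work goes in short steps, Python scripts to look and compute and a tool call to move; the robot and the scene stay as the last step left them, time stands still between calls to the robot, and variables do not carry over. Pictures are saved under pics/ and viewed, at most 14 in all, crops included, and the job is handed in when it is done.

Besides the shell and the picture viewer there is one more tool, called after "Request:" as a command line: name --argument value ..., lists and objects as JSON in quotes. servo_tool: Moves the arm, as the interface text tells. Its arguments: {"type":"object","properties":{"translation":{"type":"array","items":{"type":"array","items":{"type":"number"}}},"rotation":{"type":"array","items":{"type":"array","items":{"type":"number"}}},"gripper":{"type":"array","items":{"type":"number"}},"squeeze":{"type":"number"}},"required":["translation","rotation","gripper"]}

```bash
mkdir -p pics; cat > h.py <<'E'
import numpy as np, cv2
from workcell import manip
def cap(n):
    d=manip.get_image(n); np.savez('%s.npz'%n,**d); return d
def save(d,f,crop=None,s=1):
    im=d['img'][...,::-1]
    if crop: im=im[crop[1]:crop[3],crop[0]:crop[2]]
    cv2.imwrite('pics/'+f,cv2.resize(im,None,fx=s,fy=s,interpolation=cv2.INTER_CUBIC))
def ray(d,u,v,z):
    R=cv2.Rodrigues(np.array(d['rvec'],float))[0]; t=np.array(d['tvec'],float).ravel()
    c=-R.T@t; r=R.T@np.array([(u-d['cx'])/d['fx'],(v-d['cy'])/d['fy'],1.])
    return c+r*(z-c[2])/r[2]
def cloud(d):
    R=cv2.Rodrigues(np.array(d['rvec'],float))[0]; t=np.array(d['tvec'],float).ravel()
    v,u=np.mgrid[:384,:512]; Z=d['z_map']
    P=np.stack([(u-d['cx'])/d['fx']*Z,(v-d['cy'])/d['fy']*Z,Z],-1)
    return (P-t)@R
def proj(d,p):
    R=cv2.Rodrigues(np.array(d['rvec'],float))[0]; q=R@np.array(p)+np.array(d['tvec'],float).ravel()
    return d['fx']*q[0]/q[2]+d['cx'],d['fy']*q[1]/q[2]+d['cy']
def st():
    s=manip.read_state(); print({k:np.round(s[k],4) for k in('time','eef_pos','ee_rot','force','gripper_width','grip_force')}); return s
E
python3 - <<'E'
from h import *
st()
for n in('top','side'):
    d=cap(n); save(d,n+'0.png',s=1.5)
    R=cv2.Rodrigues(np.array(d['rvec'],float))[0]; print(n,-R.T@np.ravel(d['tvec']),d['fx'])
print(manip.nose_length)
E
```

```text
{'time': np.float64(0.0), 'eef_pos': array([ 0.2102, -0.6145,  0.2314]), 'ee_rot': array([-3.1398e+00,  1.0000e-04,  3.2970e-01]), 'force': array([-0.2766, -0.2594, -0.2083]), 'gripper_width': np.float64(0.0852), 'grip_force': np.float64(0.0)}
top [0.34566063 0.00324928 1.20318467] 415.4459475620533
side [-0.14755812  0.63990522  0.88428958] 493.5848448342961
0.025
```

View pics/top0.png

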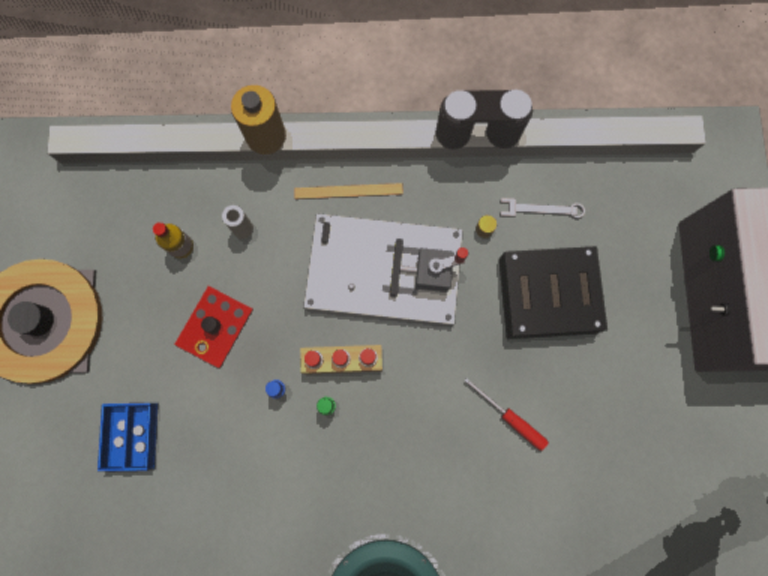

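View pics/side0.png

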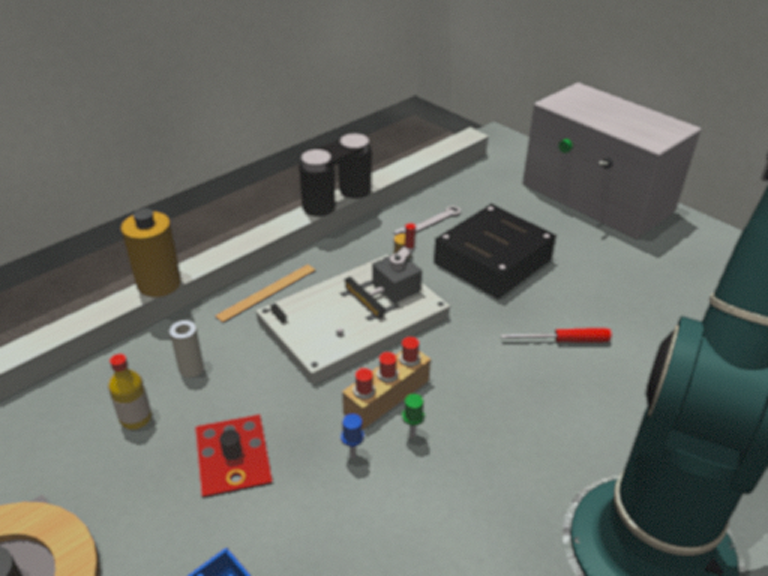

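The top view (up = +x, left = +y) shows all three red pins in the rack at (313,359), (340,358) and (368,357). The plate is at (213,327) with its hole at (202,347). The bed's centre is near (383,268), with the dowel at (351,287), the crank handle at (461,254) and the block slots at (525,292), (555,291) and (586,289). The side view agrees with this.

```bash
python3 - <<'E'
from h import *
d=dict(np.load('top.npz')); im=d['img']; hsv=cv2.cvtColor(im,cv2.COLOR_RGB2HSV)
P=cloud(d)
def comps(m,z,lo,hi,name):
    n,l,s,c=cv2.connectedComponentsWithStats(m.astype(np.uint8))
    for i in range(1,n):
        if lo<s[i,4]<hi: 
            zz=P[l==i][:,2]
            print(name,c[i].round(1),s[i,4],ray(d,*c[i],z).round(4),'z',np.median(zz).round(3),zz.max().round(3))
H,S,V=[hsv[...,i].astype(int) for i in range(3)]
red=((H<8)|(H>172))&(S>150)&(V>80)
comps(red,0.087,15,5000,'red')
# plate
n,l,s,c=cv2.connectedComponentsWithStats(red.astype(np.uint8)); 
i=1+np.argmax(s[1:,4]); cn=max(cv2.findContours((l==i).astype(np.uint8),0,1)[0],key=cv2.contourArea)
b=cv2.boxPoints(cv2.minAreaRect(cn)); print('plate corners',[ray(d,*p,0.006)[:2].round(4) for p in b], 'ctr',ray(d,*b.mean(0),0.006).round(4))
x0,y0,w,h=cv2.boundingRect(cn)
sub=np.zeros(red.shape,bool);sub[y0:y0+h,x0:x0+w]=1
print('platerect',x0,y0,w,h)
comps(sub&(H>12)&(H<35)&(S>100)&(V>90),0.006,3,300,'brass')
comps(sub&(V<60),0.042,10,300,'knob')
# bed
bed=(P[...,2]>0.022)&(P[...,2]<0.037)&(np.abs(P[...,1])<0.3)&(S<60)&(P[...,0]>.3)&(P[...,0]<.75)
def biggest(m,z,name):
    cn=max(cv2.findContours(m.astype(np.uint8),0,1)[0],key=cv2.contourArea); b=cv2.boxPoints(cv2.minAreaRect(cn))
    w=np.array([ray(d,*p,z)[:2] for p in b]); print(name,w.round(4).tolist(),'ctr',w.mean(0).round(4))
    print('  sides',[np.linalg.norm(w[k]-w[(k+1)%4]).round(3) for k in range(4)],'ang',[np.degrees(np.arctan2(*(w[(k+1)%4]-w[k])[::-1])).round(1) for k in range(4)])
biggest(bed,0.03,'bed')
blk=(P[...,2]>0.05)&(P[...,2]<0.068)&(P[...,1]<-.1)&(P[...,1]>-.45)&(P[...,0]>.3)&(P[...,0]<.7)
biggest(blk,0.06,'block')
rk=(P[...,2]>0.042)&(P[...,2]<0.1)&(P[...,1]<.2)&(P[...,1]>-.05)&(P[...,0]>.2)&(P[...,0]<.4)&(H>8)&(H<35)|red&(P[...,2]>.06)&(P[...,0]<.4)
biggest(rk,0.05,'rack')
blkr=np.zeros(red.shape,bool);blkr[165:225,335:405]=1
comps(blkr&(H>5)&(H<30)&(S>60)&(V>50),0.06,10,400,'slot')
E
python3 - <<'E'
import sys; sys.path.insert(0,'.')
import os; os.chdir('.')
from h import *
d=dict(np.load('top.npz')); save(d,'bed_crop.png',(195,135,415,260),3.6)
E
```

```text
red [105.8 152.3] 55 [0.6776 0.4094 0.087 ] z 0.129 0.133
red [307.9 168.5] 33 [ 0.6222 -0.1515  0.087 ] z 0.14 1.203
red [141.9 218.3] 1166 [0.4912 0.3026 0.087 ] z 0.005 1.203
red [244.8 237.4] 63 [0.4351 0.0252 0.087 ] z 0.086 0.091
red [207.5 238.7] 75 [0.4334 0.1252 0.087 ] z 0.085 0.089
red [226. 238.] 70 [0.4343 0.0758 0.087 ] z 0.086 0.09
red [350.  286.2] 270 [ 0.303  -0.2489  0.087 ] z 0.022 1.203
plate corners [array([0.4715, 0.3977]), array([0.5871, 0.3381]), array([0.5367, 0.2504]), array([0.4229, 0.3111])] ctr [0.5039 0.3245 0.006 ]
platerect 117 191 51 54
brass [134.1 231. ] 32 [0.4652 0.3456 0.006 ] z 0.005 1.203
knob [140.3 217.1] 86 [0.5005 0.3191 0.042 ] z 0.039 0.046
bed [[0.5328, 0.148], [0.7225, 0.1289], [0.6844, -0.1654], [0.4967, -0.1378]] ctr [ 0.6091 -0.0065]
  sides [np.float64(0.191), np.float64(0.297), np.float64(0.19), np.float64(0.288)] ang [np.float64(-5.7), np.float64(-97.4), np.float64(171.6), np.float64(82.8)]
block [[0.6309, -0.2335], [0.6396, -0.4202], [0.4784, -0.4163], [0.4703, -0.2344]] ctr [ 0.5548 -0.3261]
  sides [np.float64(0.187), np.float64(0.161), np.float64(0.182), np.float64(0.161)] ang [np.float64(-87.4), np.float64(178.6), np.float64(92.5), np.float64(0.3)]
rack [[0.281, -0.2642], [0.281, -0.2642], [0.281, -0.2642], [0.281, -0.2642]] ctr [ 0.281  -0.2642]
  sides [np.float64(0.0), np.float64(0.0), np.float64(0.0), np.float64(0.0)] ang [np.float64(0.0), np.float64(0.0), np.float64(0.0), np.float64(0.0)]
```

View pics/bed_crop.png

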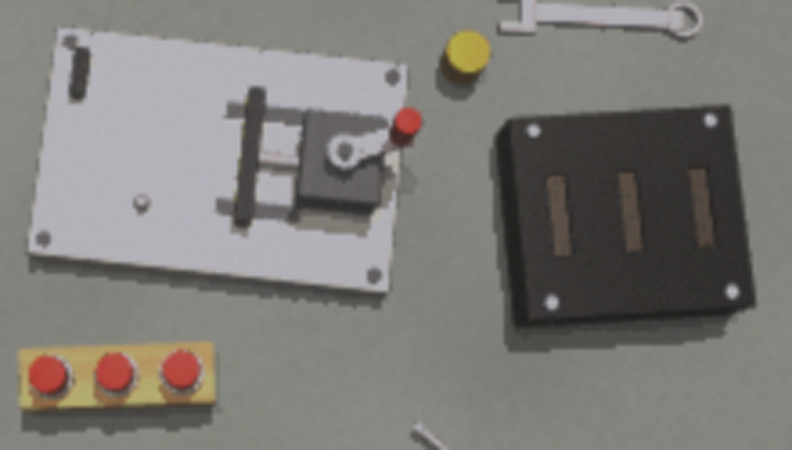

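Everything measured fits the given sizes (plate 130×100, bed about 190×290, block about 160×180, pins 50 mm apart with tops at 0.087). I'll write a small planner and move over the plate.

```bash
cat >> h.py <<'E'
from scipy.spatial.transform import Rotation as Ro
def plan(tg,step=50,start=None,dec=0):
    """tg: list of (x,y,z,yaw) -> rows in tool axes (mm, rad)"""
    s=manip.read_state()
    p=np.array(s['eef_pos'],float); R=Ro.from_euler('xyz',s['ee_rot'])
    if start is not None: p=np.array(start[:3]);R=Ro.from_euler('xyz',[np.pi,0,start[3]])
    T=[];A=[]
    for t in tg:
        q=np.array(t[:3]); Q=Ro.from_euler('xyz',[np.pi,0,t[3]])
        dr=(R.inv()*Q).as_rotvec()
        n=max(1,int(np.ceil(np.linalg.norm(q-p)*1000/step)),int(np.ceil(np.linalg.norm(dr)/.17)))
        for i in range(n):
            k=n-i; dr=(R.inv()*Q).as_rotvec()/k; dp=R.inv().apply(q-p)*1000/k
            dp=np.round(dp,dec)+0.; dr=np.round(dr,3)+0.
            T.append(dp.tolist());A.append(dr.tolist())
            p=p+R.apply(dp)/1000; R=R*Ro.from_rotvec(dr)
    print(len(T)); print(str(T).replace('.0,',',').replace('.0]',']').replace(' ','')); print(str(A).replace('0.0,','0,').replace('0.0]','0]').replace(' ',''))
E
python3 - <<'E'
from h import *
d=dict(np.load('top.npz'))
f=lambda p,z:ray(d,p[0]/3.6+195,p[1]/3.6+135,z)[:2]
S=np.array([f(p,.03) for p in[(70,41),(393,77),(374,275),(42,238)]])
v=(S[0]+S[3]-S[1]-S[2]); print('bed',S.mean(0).round(4),'yaw',np.arctan2(-v[0],v[1]).round(4)); w=S[0]+S[1]-S[2]-S[3]; print(np.arctan2(w[1],w[0]).round(4))
print('dowel',f((141,201),.04).round(4),'axis',f((344,151),.1).round(4),'handle',f((407,122),.111).round(4))
B=np.array([f(p,.06) for p in[(533,131),(711,120),(733,292),(552,302)]]);v=(B[0]+B[3]-B[1]-B[2]);print('block',B.mean(0).round(4),np.arctan2(-v[0],v[1]).round(4))
for p in[(559,215),(630,211),(701,207)]:print('slot',f(p,.06).round(4))
plan([(.5,-.25,.25,0.1),(.49,.29,.22,-.48)],step=55)
E
```

```text
bed [ 0.6092 -0.008 ] yaw -0.1298
-0.1329
dowel [0.5718 0.055 ] axis [ 0.5962 -0.1015] handle [ 0.6152 -0.1485]
block [ 0.5544 -0.328 ] 0.0431
slot [ 0.5516 -0.2708]
slot [ 0.5538 -0.3262]
slot [ 0.5561 -0.3818]
19
[[44,-28,-2],[43,-29,-2],[42,-30,-2],[41,-31,-2],[40,-32,-2],[40,-33,-2],[39,-34,-2],[38,-36,-2],[37,-36,-2],[4,-54,3],[1,-54,3],[-2,-54,3],[-5,-54,3],[-8,-53,3],[-11,-53,3],[-14,-52,3],[-17,-51,3],[-20,-50,3],[-24,-49,3]]
[[0,0,0.026],[0,0,0.025],[0,0,0.026],[0,0,0.025],[0,0,0.026],[0,0,0.025],[-0.001,0,0.026],[0,0,0.025],[-0.001,0,0.026],[0,0,0.058],[0,0,0.058],[0,0,0.058],[0,0,0.058],[0,0,0.058],[0,0,0.058],[0,0,0.058],[0,0,0.058],[0,0,0.058],[0.001,0,0.058]]
```

Request:
servo_tool --translation '[[44,-28,-2],[43,-29,-2],[42,-30,-2],[41,-31,-2],[40,-32,-2],[40,-33,-2],[39,-34,-2],[38,-36,-2],[37,-36,-2]]' --rotation '[[0,0,0.026],[0,0,0.025],[0,0,0.026],[0,0,0.025],[0,0,0.026],[0,0,0.025],[0,0,0.026],[0,0,0.025],[0,0,0.026]]' --gripper '[85,85,85,85,85,85,85,85,85]'

```text
time: 1.23
eef_pos: [0.5012, -0.249, 0.2502]
ee_rot: [-3.141, 0.0, 0.099]
force: [-0.1, -0.4, -0.1]
gripper_width: 0.0852
grip_force: 0.0
```

Request:
servo_tool --translation '[[4,-54,3],[1,-54,3],[-2,-54,3],[-5,-54,3],[-8,-53,3],[-11,-53,3],[-14,-52,3],[-17,-51,3],[-20,-50,3],[-24,-49,3],[0,0,0],[0,0,0]]' --rotation '[[0,0,0.058],[0,0,0.058],[0,0,0.058],[0,0,0.058],[0,0,0.058],[0,0,0.058],[0,0,0.058],[0,0,0.058],[0,0,0.058],[0,0,0.058],[0,0,0],[0,0,0]]' --gripper '[85,85,85,85,85,85,85,85,85,85,85,85]'

```text
time: 2.72
eef_pos: [0.4896, 0.289, 0.2197]
ee_rot: [3.14, 0.0, -0.48]
force: [-1.4, -0.2, -0.1]
gripper_width: 0.085
grip_force: 0.0
```

```bash
python3 - <<'E'
from h import *
st(); d=cap('wrist'); save(d,'w1.png',s=1.5)
R=cv2.Rodrigues(np.array(d['rvec'],float))[0]; print(-R.T@np.ravel(d['tvec']),d['fx'],R.round(2).tolist())
E
```

```text
{'time': np.float64(2.725), 'eef_pos': array([0.4896, 0.289 , 0.2197]), 'ee_rot': array([ 3.1401e+00,  3.0000e-04, -4.7970e-01]), 'force': array([-1.3531, -0.1959, -0.0606]), 'gripper_width': np.float64(0.085), 'grip_force': np.float64(0.0)}
[0.55039443 0.2585872  0.36115321] 294.1052639575726 [[-0.46, -0.89, 0.0], [-0.86, 0.45, 0.26], [-0.24, 0.12, -0.96]]
```

View pics/w1.png

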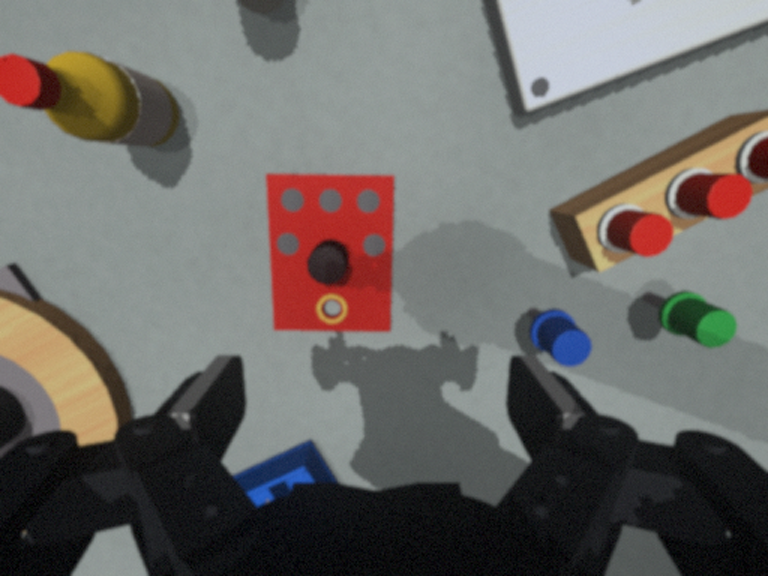

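The wrist view shows the plate upright in the image, with the knob at (328,262), the brass hole at (332,308) and corners near (267,175), (394,177), (391,331) and (275,330).

```bash
cat >> h.py <<'E'
def plate(d,zt=0.006,near=None):
    hsv=cv2.cvtColor(d['img'],cv2.COLOR_RGB2HSV).astype(int); H,S,V=[hsv[...,i] for i in range(3)]
    red=(((H<8)|(H>172))&(S>120)&(V>70)).astype(np.uint8)
    n,l,s,c=cv2.connectedComponentsWithStats(red); i=1+np.argmax(s[1:,4])
    cn=max(cv2.findContours((l==i).astype(np.uint8),0,1)[0],key=cv2.contourArea)
    W=np.array([ray(d,*p[0],zt)[:2] for p in cn])*1e3
    (cx,cy),(a,b),an=cv2.minAreaRect(W.astype(np.float32))
    if a<b: an+=90;a,b=b,a
    yaw=(an+90)%180-90
    m=np.zeros(red.shape,np.uint8); cv2.drawContours(m,[cv2.convexHull(cn)],-1,1,-1)
    br=((m>0)&(H>13)&(H<35)&(S>90)&(V>80)).astype(np.uint8)
    n2,l2,s2,c2=cv2.connectedComponentsWithStats(br); hole=None
    if n2>1:
        j=1+np.argmax(s2[1:,4]); (u,v),r=cv2.minEnclosingCircle(np.argwhere(l2==j)[:,::-1].astype(np.float32)); hole=ray(d,u,v,zt)[:2]
    print('plate ctr',np.round([cx/1e3,cy/1e3],4),'size',np.round([a,b],1),'yaw deg',round(yaw,2),'hole',None if hole is None else hole.round(4))
    return np.array([cx,cy])/1e3,yaw,hole,m
E
python3 - <<'E'
from h import *
d=dict(np.load('wrist.npz')); c,y,h,m=plate(d)
V=d['img'].max(-1); k=(m>0)&(V<75)
n,l,s,cc=cv2.connectedComponentsWithStats(k.astype(np.uint8)); 
for j in range(1,n):
    if s[j,4]>60: print(cc[j],s[j,4],ray(d,*cc[j],.024)[:2],ray(d,*cc[j],.042)[:2])
v=h-c; print('from hole: yaw',np.degrees(np.arctan2(-v[1],-v[0])),np.linalg.norm(v))
E
```

```text
plate ctr [0.5049 0.3235] size [129.1  99.3] yaw deg -28.34 hole [0.4654 0.3451]
[219.11519199 174.69115192] 599 [0.50368707 0.32394192] [0.50618069 0.32045275]
from hole: yaw -28.7240607379232 0.04498639050452202
```

```bash
python3 - <<'E'
from h import *
plan([(.505,.3235,.12,-.496),(.505,.3235,.036,-.496)],step=45)
E
```

```text
5
[[-1,-13,33],[-1,-13,33],[-1,-12,34],[0,0,42],[0,0,42]]
[[0,0,0.005],[0.001,0,0.005],[0,0,0.005],[0,0,0],[0,0,0]]
```

Request:
servo_tool --translation '[[-1,-13,33],[-1,-13,33],[-1,-12,34],[0,0,0],[0,0,42],[0,0,32],[0,0,10],[0,0,0],[0,0,0],[0,0,0],[0,0,0],[0,0,0]]' --rotation '[[0,0,0.005],[0,0,0.005],[0,0,0.005],[0,0,0],[0,0,0],[0,0,0],[0,0,0],[0,0,0],[0,0,0],[0,0,0],[0,0,0],[0,0,0]]' --gripper '[70,60,60,60,60,60,60,60,20,20,20,20]' --squeeze 60

```text
time: 4.28
eef_pos: [0.5056, 0.3246, 0.0383]
ee_rot: [-3.141, -0.001, -0.496]
force: [-1.4, -1.4, 6.6]
gripper_width: 0.0264
grip_force: 58.5
```

Request:
servo_tool --translation '[[0,0,0],[0,0,0],[0,0,-10],[0,0,-30],[0,0,-30],[0,0,-20],[0,0,0]]' --rotation '[[0,0,0],[0,0,0],[0,0,0],[0,0,0],[0,0,0],[0,0,0],[0,0,0]]' --gripper '[20,20,20,20,20,20,20]'

```text
time: 5.15
eef_pos: [0.5057, 0.3251, 0.128]
ee_rot: [-3.139, -0.002, -0.495]
force: [0.7, 0.7, -3.8]
gripper_width: 0.026
grip_force: 59.6
```

```bash
python3 - <<'E'
from h import *
s=st(); d=cap('wrist')
P=cloud(d); c,y,h,m=plate(d,.094)
rd=(d['img'][...,0]>120)&(d['img'][...,1]<70)&(m>0); print('z red',np.percentile(P[rd][:,2],[5,50,95]))
np.save('held.npy',[0])
plan([(.598,.054,.13,-.130)],step=50)
E
```

```text
{'time': np.float64(5.15), 'eef_pos': array([0.5057, 0.3251, 0.128 ]), 'ee_rot': array([-3.1387e+00, -1.6000e-03, -4.9540e-01]), 'force': array([ 0.6974,  0.7302, -3.7678]), 'gripper_width': np.float64(0.026), 'grip_force': np.float64(59.5782)}
plate ctr [0.5201 0.3187] size [100.4  98.3] yaw deg 61.68 hole None
z red [0.09442174 0.0954738  0.09654468]
6
[[35,32,-1],[33,34,0],[31,36,-1],[29,38,0],[26,40,-1],[23,42,0]]
[[0,0,-0.061],[0,0,-0.061],[0,0,-0.061],[0,0,-0.061],[0,0,-0.061],[0,-0.001,-0.06]]
```

```bash
python3 - <<'E'
from h import *
plan([(.505,.27,.2,-.3),(.455,.08,.2,-.13)],step=50)
E
```

```text
6
[[13,24,-37],[11,25,-36],[2,49,0],[0,49,0],[-2,49,0],[-5,49,0]]
[[0,0,-0.098],[0,-0.001,-0.097],[0,0,-0.043],[0,0,-0.042],[0,0,-0.043],[-0.001,0,-0.042]]
```

Request:
servo_tool --translation '[[13,24,-37],[11,25,-36],[2,49,0],[0,49,0],[-2,49,0],[-5,49,0],[0,0,0],[0,0,0]]' --rotation '[[0,0,-0.098],[0,0,-0.097],[0,0,-0.043],[0,0,-0.042],[0,0,-0.043],[0,0,-0.042],[0,0,0],[0,0,0]]' --gripper '[20,20,20,20,20,20,20,20]'

```text
time: 6.2
eef_pos: [0.4542, 0.0805, 0.1987]
ee_rot: [-3.141, 0.001, -0.131]
force: [0.7, 0.1, -3.7]
gripper_width: 0.0259
grip_force: 60.2
```

```bash
python3 - <<'E'
from h import *
st(); d=cap('wrist'); save(d,'w2.png',s=1.5)
print(proj(d,(.5718,.055,.042)))
E
```

```text
{'time': np.float64(6.2), 'eef_pos': array([0.4542, 0.0805, 0.1987]), 'ee_rot': array([-3.1415e+00,  1.2000e-03, -1.3070e-01]), 'force': array([ 0.6793,  0.1059, -3.7253]), 'gripper_width': np.float64(0.0259), 'grip_force': np.float64(60.2359)}
(np.float64(261.87799864400773), np.float64(53.58605833585483))
```

View pics/w2.png

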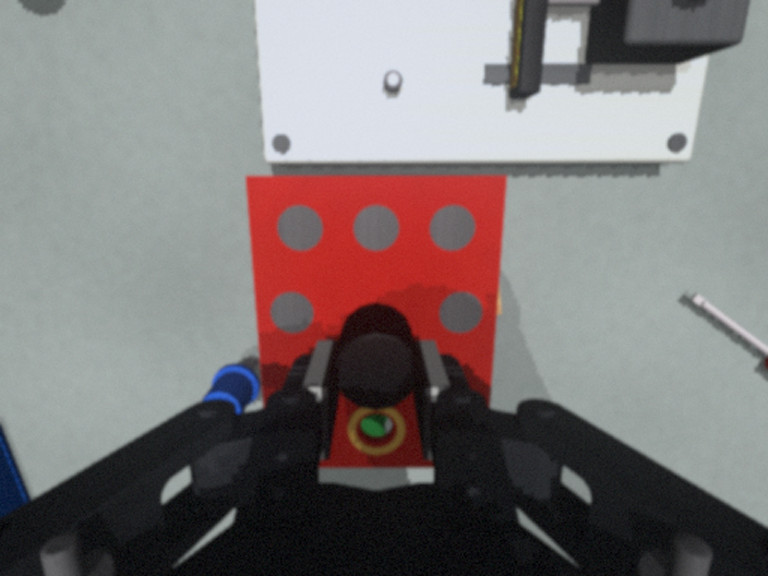

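The wrist view shows the held plate square in the image, its brass hole visible between the fingers at (377,430), and the dowel at (393,80).

```bash
python3 - <<'E'
from h import *
d=dict(np.load('wrist.npz')); hsv=cv2.cvtColor(d['img'],cv2.COLOR_RGB2HSV).astype(int);H,S,V=[hsv[...,i] for i in range(3)]
P=cloud(d)
red=(((H<8)|(H>172))&(S>120)&(V>110)); red[:115]=0
print('plate z',np.percentile(P[red&(P[...,2]>.1)][:,2],[2,50,98]))
A=P[red&(P[...,2]>.14)&(P[...,2]<.19)]; c=np.linalg.lstsq(np.c_[A[:,:2],np.ones(len(A))],A[:,2],rcond=None)[0]; print('plane',c)
m=(H>13)&(H<35)&(S>90)&(V>50); m[:255]=0;m[:,:220]=0;m[:,285:]=0
ys,xs=np.nonzero(m); e=cv2.fitEllipse(cv2.convexHull(np.c_[xs,ys].astype(np.float32))); print('brass',e)
z=.166; h=ray(d,*e[0],z); print('hole',h)
# dowel region
sub=d['img'].max(-1)[40:70,240:285]; print(sub[5:24,8:32])
u,v=393/1.5,78/1.5; print('dowel tip',ray(d,u,v,.042)); 
for q in[(281,143),(677,142)]: print('screw',ray(d,q[0]/1.5,q[1]/1.5,.03))
a,b=[ray(d,q[0]/1.5,q[1]/1.5,.03) for q in[(281,143),(677,142)]]; w=a-b; print('bed yaw',np.arctan2(-w[0],w[1]),np.linalg.norm(w))
l,r=[ray(d,q[0]/1.5,q[1]/1.5,z) for q in[(247,177),(505,177)]]; w=l-r; print('plate yaw',np.arctan2(-w[0],w[1]),np.linalg.norm(w),'far mid',(l+r)/2)
E
```

```text
plate z [0.16474326 0.16605092 0.16745432]
plane [-2.94906585e-03  3.22354337e-05  1.67468808e-01]
brass ((250.5631561279297, 285.5761413574219), (33.674102783203125, 37.43304443359375), 89.8352279663086)
hole [0.40986722 0.08692305 0.166     ]
[[232 232 233 233 233 232 233 233 233 230 231 229 228 229 228 231 229 231
  232 232 232 233 231 232]
 [234 233 234 234 233 233 232 234 232 229 227 222 217 214 213 218 222 226
  231 231 234 231 234 232]
 [234 233 232 233 234 233 233 232 232 223 213 198 193 193 196 196 203 214
  225 232 233 233 232 232]
 [232 233 234 235 233 232 233 231 224 210 187 180 187 195 199 195 185 193
  209 227 232 231 234 233]
 [232 232 233 233 232 231 232 225 212 186 173 187 206 218 220 213 198 183
  190 213 226 232 233 233]
 [233 233 232 234 232 232 230 223 195 170 178 205 223 229 229 226 218 192
  179 194 224 231 232 233]
 [233 233 234 232 233 233 230 218 184 165 192 220 229 233 232 231 225 204
  174 179 215 228 233 232]
 [232 233 233 234 232 232 227 214 172 163 194 222 231 232 234 233 226 210
  173 169 199 224 231 231]
 [232 234 233 233 234 232 226 202 162 158 191 2
[... 637 characters left out ...]
1 195 219 228 232 233]
 [233 233 233 234 232 230 218 186 162 138 113  98  95  92  96  90  97 120
  164 203 223 230 233 232]
 [233 233 233 234 232 231 222 201 185 158 133 120 110 106 107 105 121 146
  182 215 226 231 233 233]
 [233 232 233 233 233 232 228 218 207 181 155 140 132 131 131 125 138 170
  203 225 232 233 235 233]
 [234 233 233 232 233 232 232 228 220 201 170 157 151 151 150 151 159 191
  220 232 234 232 232 233]]
dowel tip [0.57312858 0.05472411 0.042     ]
screw [0.54545712 0.1330702  0.03      ]
screw [ 0.51139502 -0.12914147  0.03      ]
bed yaw -0.12917965690191013 0.26441480629108544
plate yaw -0.13148357174375536 0.09871768723858636 far mid [0.51825102 0.07256647 0.166     ]
```

```bash
python3 - <<'E'
from h import *
plan([(.6173,.0483,.16,-.129),(.6173,.0483,.09,-.129)],step=40,dec=1)
E
```

```text
7
[[33.2,2.3,7.7],[33.1,2.3,7.7],[33.2,2.3,7.8],[33.1,2.3,7.7],[33.2,2.4,7.8],[0,0,35],[0,0,35]]
[[0,0,0],[0,0,0],[0,0,0],[0,0,0],[0,0.001,0],[0,0,0],[0,0,0]]
```

Request:
servo_tool --translation '[[33,2.5,7.5],[33,2.5,7.5],[33,2.5,8],[33,2,8],[33.5,2.3,7.7],[0,0,35],[0,0,35],[0,0,0],[0,0,0],[0,0,0]]' --rotation '[[0,0,0],[0,0,0],[0,0,0],[0,0,0],[0,0,0],[0,0,0],[0,0,0],[0,0,0],[0,0,0],[0,0,0]]' --gripper '[20,20,20,20,20,20,20,20,20,20]'

```text
time: 7.5
eef_pos: [0.6184, 0.0477, 0.0925]
ee_rot: [-3.141, -0.003, -0.13]
force: [-0.2, 0.0, -2.8]
gripper_width: 0.0261
grip_force: 60.3
```

```bash
python3 - <<'E'
from h import *
st(); d=cap('wrist'); hsv=cv2.cvtColor(d['img'],cv2.COLOR_RGB2HSV).astype(int);H,S,V=[hsv[...,i] for i in range(3)]
save(d,'w3.png',(190,225,310,325),6)
E
```

```text
{'time': np.float64(7.5), 'eef_pos': array([0.6184, 0.0477, 0.0925]), 'ee_rot': array([-3.1408e+00, -3.0000e-03, -1.2980e-01]), 'force': array([-0.1652,  0.0206, -2.8049]), 'gripper_width': np.float64(0.0261), 'grip_force': np.float64(60.2646)}
```

View pics/w3.png

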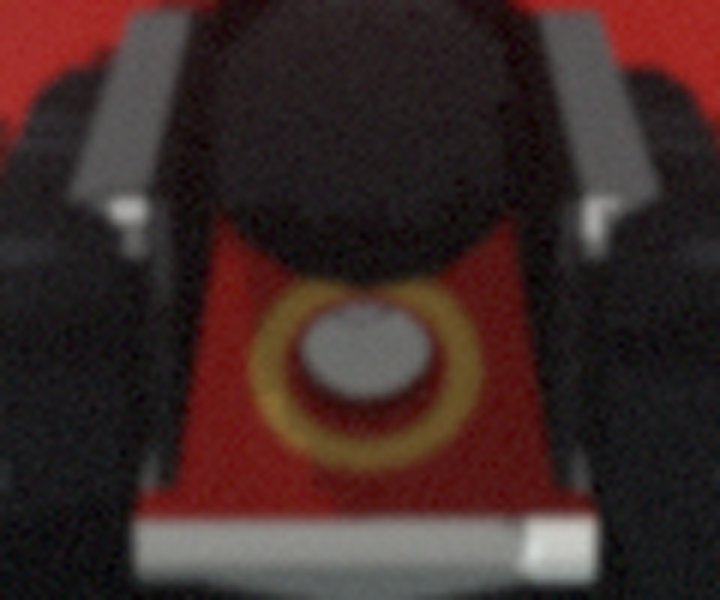

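The crop shows the brass ring at (366,372) with the dowel tip seen inside it at (366,350).

```bash
python3 - <<'E'
from h import *
d=dict(np.load('wrist.npz'))
h=ray(d,190+366/6,225+371/6,.0598); t=ray(d,190+366/6,225+351/6,.042); print(h,t,(t-h)*1e3)
R=Ro.from_euler('xyz',manip.read_state()['ee_rot']); e=t-h; e[2]=0; print('tool',R.inv().apply(e)*1e3)
E
```

```text
[0.57334359 0.05390506 0.0598    ] [0.56464404 0.05504021 0.042     ] [ -8.69955125   1.13514998 -17.8       ]
tool [-8.77326243e+00  2.49681659e-03 -2.48495651e-02]
```

Request:
servo_tool --translation '[[-0.4,-0.8,3],[0,0,3],[0,0,3],[0,0,3],[0,0,2],[0,0,2],[0,0,2],[0,0,0],[0,0,0]]' --rotation '[[0,0,0],[0,0,0],[0,0,0],[0,0,0],[0,0,0],[0,0,0],[0,0,0],[0,0,0],[0,0,0]]' --gripper '[20,20,20,20,20,20,20,20,20]'

```text
time: 8.68
eef_pos: [0.6169, 0.048, 0.0727]
ee_rot: [-3.142, -0.0, -0.13]
force: [-0.6, -0.5, -2.8]
gripper_width: 0.0261
grip_force: 60.3
```

Request:
servo_tool --translation '[[0,0,2],[0,0,2],[0,0,0],[0,0,0]]' --rotation '[[0,0,0],[0,0,0],[0,0,0],[0,0,0]]' --gripper '[20,20,20,20]'

```text
time: 9.18
eef_pos: [0.6168, 0.0479, 0.0686]
ee_rot: [3.142, 0.0, -0.13]
force: [-0.1, -1.0, -4.1]
gripper_width: 0.026
grip_force: 60.4
```

Request:
servo_tool --translation '[[0,0,1],[0,0,1],[0,0,0],[0,0,0],[0,0,0],[0,0,0],[0,0,-20],[0,0,-40],[-20,0,-50],[-30,0,-40],[0,0,0],[0,0,0]]' --rotation '[[0,0,0],[0,0,0],[0,0,0],[0,0,0],[0,0,0],[0,0,0],[0,0,0],[0,0,0],[0,0,0],[0,0,0],[0,0,0],[0,0,0]]' --gripper '[20,20,20,60,60,60,60,60,60,60,60,60]'

```text
time: 10.68
eef_pos: [0.5675, 0.0542, 0.2173]
ee_rot: [3.141, -0.001, -0.131]
force: [0.7, -0.8, -0.5]
gripper_width: 0.0602
grip_force: 0.0
```

```bash
python3 - <<'E'
from h import *
st(); d=cap('wrist'); save(d,'w4.png',s=1.2); P=cloud(d)
c,y,h,m=plate(d,.036)
im=d['img'].astype(int); rd=(im[...,0]>120)&(im[...,1]<70)&(m>0); A=P[rd]; A=A[abs(A[:,2]-np.median(A[:,2]))<.006]
print('z',np.percentile(A[:,2],[2,50,98]),np.linalg.lstsq(np.c_[A[:,:2],np.ones(len(A))],A[:,2],rcond=None)[0])
E
```

```text
{'time': np.float64(10.675), 'eef_pos': array([0.5675, 0.0542, 0.2173]), 'ee_rot': array([ 3.1415e+00, -1.2000e-03, -1.3060e-01]), 'force': array([ 0.7131, -0.7885, -0.4609]), 'gripper_width': np.float64(0.0602), 'grip_force': np.float64(0.0)}
plate ctr [0.6172 0.0488] size [128.2  98.3] yaw deg -7.49 hole [0.5728 0.0546]
z [0.0343135  0.03580193 0.03731607] [-0.00035828  0.00133171  0.03595983]
```

View pics/w4.png

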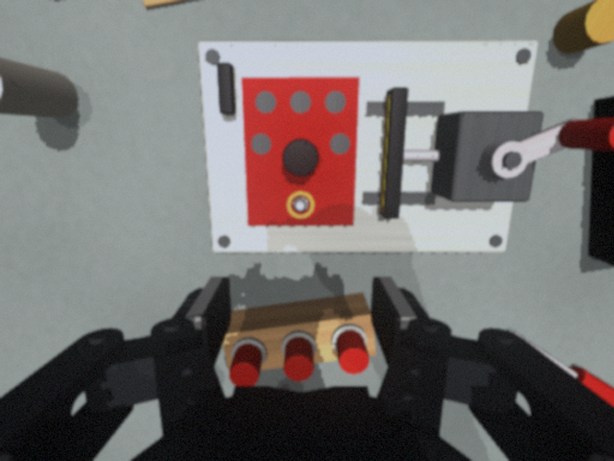

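The wrist view shows the plate flat and square on the bed, with the dowel tip centred in the brass hole at (300,205). The measured hole is (.5728,.0546) against the dowel at (.573,.0547). Next, the pins.

```bash
python3 - <<'E'
from h import *
plan([(.47,.03,.22,.7),(.434,.0,.22,1.588)],step=50)
E
```

```text
11
[[-19,7,-1],[-20,4,-1],[-20,1,-1],[-20,-2,0],[-19,-6,-1],[-8,0,0],[-8,-1,0],[-7,-2,0],[-7,-3,0],[-6,-5,0],[-6,-5,0]]
[[0,0,-0.166],[0,0,-0.166],[0,0,-0.166],[0,0,-0.166],[0,0,-0.167],[0,0,-0.148],[0,0,-0.148],[0,0,-0.148],[0,0,-0.148],[0,0,-0.148],[0,0,-0.148]]
```

Request:
servo_tool --translation '[[-19,7,-1],[-20,4,-1],[-20,1,-1],[-20,-2,0],[-19,-6,-1],[-8,0,0],[-8,-1,0],[-7,-2,0],[-7,-3,0],[-6,-5,0],[-6,-5,0],[0,0,0]]' --rotation '[[0,0,-0.166],[0,0,-0.166],[0,0,-0.166],[0,0,-0.166],[0,0,-0.167],[0,0,-0.148],[0,0,-0.148],[0,0,-0.148],[0,0,-0.148],[0,0,-0.148],[0,0,-0.148],[0,0,0]]' --gripper '[60,60,60,60,60,60,60,60,60,60,60,60]'

```text
time: 12.22
eef_pos: [0.4337, -0.0002, 0.2197]
ee_rot: [-3.139, -0.001, 1.586]
force: [-0.3, 1.1, -0.9]
gripper_width: 0.0599
grip_force: 0.0
```

```bash
python3 - <<'E'
from h import *
st(); d=cap('wrist'); save(d,'w5.png',s=1.5)
hsv=cv2.cvtColor(d['img'],cv2.COLOR_RGB2HSV).astype(int);H,S,V=[hsv[...,i] for i in range(3)];P=cloud(d)
top=((H<8)|(H>172))&(S>120)&(abs(P[...,2]-.087)<.004)
n,l,s,c=cv2.connectedComponentsWithStats(top.astype(np.uint8))
for j in range(1,n):
    if s[j,4]>60:
        print(c[j],s[j,2:],ray(d,*c[j],.087),np.median(P[l==j],0))
E
```

```text
{'time': np.float64(12.225), 'eef_pos': array([ 4.337e-01, -2.000e-04,  2.197e-01]), 'ee_rot': array([-3.1394e+00, -7.0000e-04,  1.5859e+00]), 'force': array([-0.2786,  1.1163, -0.9461]), 'gripper_width': np.float64(0.0599), 'grip_force': np.float64(0.0)}
[251.57361602  42.18374558] [ 32  35 849] [0.43406297 0.12396209 0.087     ] [0.43426686 0.12407081 0.08681924]
[251.45244957 102.74207493] [ 30  30 694] [0.43471346 0.07476016 0.087     ] [0.43447386 0.0746455  0.08677923]
[251.93533123 157.69242902] [ 28  30 634] [0.43591969 0.025514   0.087     ] [0.43597778 0.02531435 0.08667226]
```

View pics/w5.png

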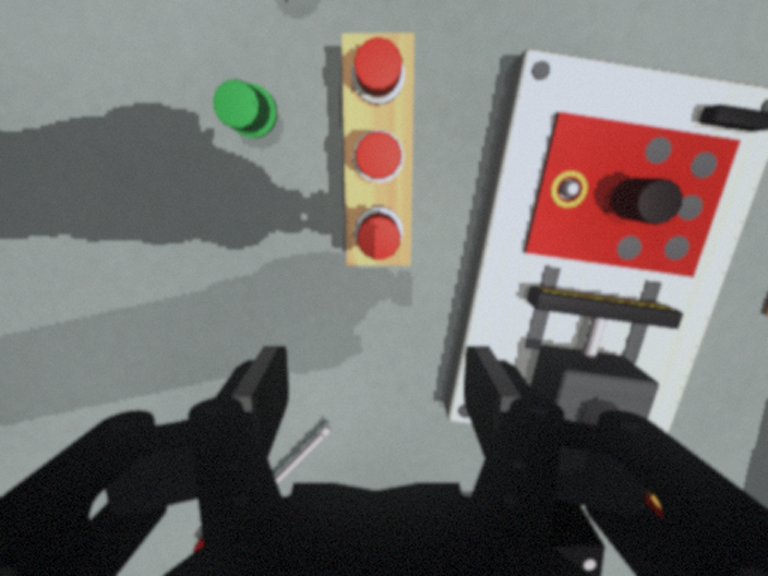

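The wrist view shows the three red pin tops in line at (379,63), (377,155) and (378,237); the plate is still seated.

Request:
servo_tool --translation '[[13,-1,25],[12.7,-1,25],[0,0,0],[0,0,40],[0,0,30],[0,0,16],[0,0,0],[0,0,0],[0,0,0],[0,0,0],[0,0,0],[0,0,0]]' --rotation '[[0,0,0],[0,0,0],[0,0,0],[0,0,0],[0,0,0],[0,0,0],[0,0,0],[0,0,0],[0,0,0],[0,0,0],[0,0,0],[0,0,0]]' --gripper '[55,55,55,55,55,55,55,20,20,20,20,20]' --squeeze 60

```text
time: 13.78
eef_pos: [0.433, 0.026, 0.0861]
ee_rot: [3.138, 0.0, 1.589]
force: [-0.3, 0.3, 5.6]
gripper_width: 0.0229
grip_force: 58.6
```

```bash
python3 - <<'E'
from h import *
s=st(); p=s['eef_pos']
plan([(p[0],p[1],.2,1.588),(.50,-.14,.21,1.6),(.553,-.36,.21,1.61)],step=50)
E
```

```text
{'time': np.float64(13.775), 'eef_pos': array([0.433 , 0.026 , 0.0861]), 'ee_rot': array([3.1383e+00, 4.0000e-04, 1.5885e+00]), 'force': array([-0.2711,  0.3012,  5.6141]), 'gripper_width': np.float64(0.0229), 'grip_force': np.float64(58.5709)}
12
[[0,0,-38],[0,0,-38],[0,0,-38],[-42,16,-2],[-42,16,-3],[-42,16,-2],[-41,16,-3],[-44,9,0],[-44,9,0],[-45,9,0],[-45,9,0],[-44,10,0]]
[[0.001,0,0],[0.001,0,0],[0.001,0,0.001],[0,0,-0.003],[0,0,-0.003],[0,0,-0.003],[0,0,-0.003],[0,0,-0.002],[0,0,-0.002],[0,0,-0.002],[0,0,-0.002],[0,0,-0.002]]
```

Request:
servo_tool --translation '[[0,0,-38],[0,0,-38],[0,0,-38],[-42,16,-2],[-42,16,-3],[-42,16,-2],[-41,16,-3],[-48,9,0],[-48,9,0],[-49,9,0],[-50,9,0],[-50,10,0]]' --rotation '[[0,0,0],[0,0,0],[0,0,0],[0,0,-0.003],[0,0,-0.003],[0,0,-0.003],[0,0,-0.003],[0,0,-0.002],[0,0,-0.002],[0,0,-0.002],[0,0,-0.002],[0,0,-0.002]]' --gripper '[20,20,20,20,20,20,20,20,20,20,20,20]'

```text
time: 15.28
eef_pos: [0.5537, -0.3846, 0.2097]
ee_rot: [3.141, 0.001, 1.61]
force: [1.2, 0.3, 0.2]
gripper_width: 0.0203
grip_force: 0.0
```

Request:
servo_tool --translation '[[-20,0,0],[0,0,0]]' --rotation '[[0,0,0],[0,0,0]]' --gripper '[20,20]'

```text
time: 15.52
eef_pos: [0.5536, -0.4038, 0.2086]
ee_rot: [-3.141, -0.0, 1.608]
force: [-0.3, 0.6, -0.4]
gripper_width: 0.0202
grip_force: 0.0
```

```bash
python3 - <<'E'
from h import *
st(); d=cap('wrist'); save(d,'w6.png',s=1.5)
hsv=cv2.cvtColor(d['img'],cv2.COLOR_RGB2HSV).astype(int);H,S,V=[hsv[...,i] for i in range(3)]
for q in[(.5516,-.2708,.06),(.5538,-.3262,.06),(.5561,-.3818,.06)]: print(proj(d,q))
m=((H>4)&(H<32)&(S>45)&(V>40)).astype(np.uint8); m[280:]=0
n,l,s,c=cv2.connectedComponentsWithStats(m)
for j in range(1,n):
    if s[j,4]>150:
        cn=np.argwhere(l==j)[:,::-1]; W=np.array([ray(d,*p,.06)[:2]*1e3 for p in cn],np.float32); print(c[j],s[j],cv2.minAreaRect(W))
E
```

```text
{'time': np.float64(15.525), 'eef_pos': array([ 0.5536, -0.4038,  0.2086]), 'ee_rot': array([-3.1413e+00, -2.0000e-04,  1.6083e+00]), 'force': array([-0.3409,  0.6297, -0.4406]), 'gripper_width': np.float64(0.0202), 'grip_force': np.float64(0.0)}
(np.float64(252.03226121637817), np.float64(35.19768518011199))
(np.float64(252.11516449121007), np.float64(100.21666939756227))
(np.float64(252.28282294815907), np.float64(158.95842503772226))
[388.43119266   3.46330275] [374   0  32  10 218] ((669.8762817382812, -242.26416015625), (26.892913818359375, 6.922906875610352), 2.095106840133667)
```

View pics/w6.png

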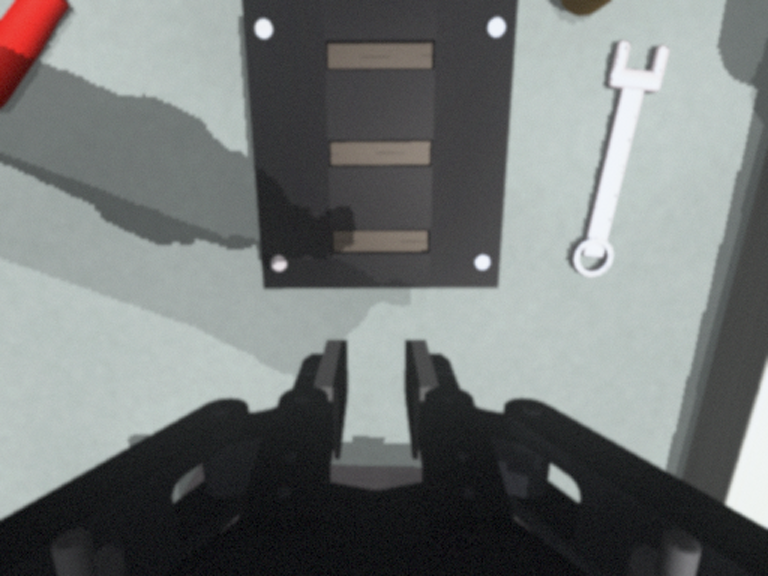

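The pin is no longer in the gripper. The wrist view shows the slots clearly at (380,55), (380,153) and (380,241), but nothing between the fingers. I'll find the pin.

```bash
python3 - <<'E'
from h import *
d=dict(np.load('wrist.npz')); g=d['img'].astype(int); 
# slots: brown = R-B>18
m=((g[...,0]-g[...,2]>12)&(g[...,0]<190)).astype(np.uint8); m[:20]=0; m[200:]=0; m[:,:205]=0; m[:,300:]=0
m=cv2.morphologyEx(m,cv2.MORPH_CLOSE,np.ones((3,3),np.uint8))
n,l,s,c=cv2.connectedComponentsWithStats(m)
for j in range(1,n):
    if s[j,4]>150:
        cn=np.argwhere(l==j)[:,::-1]; W=np.array([ray(d,*p,.06)[:2]*1e3 for p in cn],np.float32); print(c[j],s[j],cv2.minAreaRect(W))
d=cap('top'); save(d,'t2.png',(150,120,420,290),2.9); P=cloud(d)
hsv=cv2.cvtColor(d['img'],cv2.COLOR_RGB2HSV).astype(int);H,S,V=[hsv[...,i] for i in range(3)]
red=((H<8)|(H>172))&(S>150)&(V>80)
n,l,s,c=cv2.connectedComponentsWithStats(red.astype(np.uint8))
for j in range(1,n):
    if s[j,4]>20: print('red',c[j].round(1),s[j,4],np.median(P[l==j],0).round(4))
E
```

```text
[253.22044444  36.76      ] [ 218   29   70   17 1125] ((552.1080932617188, -272.2823181152344), (61.985984802246094, 12.966938018798828), 2.099780559539795)
[253.72321429 101.80654762] [ 220   94   67   16 1008] ((554.787109375, -327.36370849609375), (62.34144592285156, 13.529542922973633), 2.107299327850342)
[258.44055944 160.57762238] [229 154  56  14 715] ((560.3733520507812, -383.2203063964844), (54.88674545288086, 13.000337600708008), 2.1147472858428955)
red [105.9 152.4] 57 [0.6656 0.3932 0.1294]
red [235.8 176.8] 1087 [0.608  0.0469 0.0347]
red [308.  168.4] 33 [ 0.6093 -0.1444  0.1406]
red [244.8 237.1] 66 [0.4362 0.0249 0.0859]
red [207.6 238.6] 77 [0.4329 0.1244 0.0851]
red [226.1 238. ] 70 [0.4345 0.0757 0.0858]
red [349.8 286.1] 269 [ 0.301  -0.2633  0.0214]
```

View pics/t2.png

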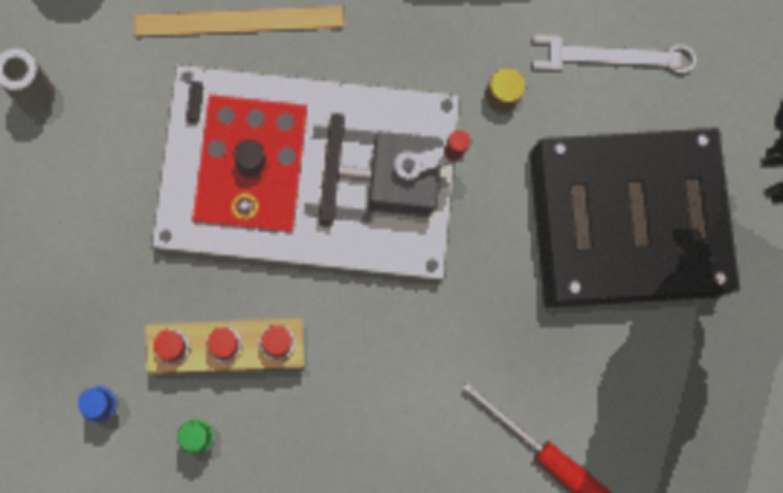

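The pin was never lifted: it is still in the rack at (276,341) in the crop. My sideways sign was wrong by 4 mm and I gripped too high. I'll redo it from the planner, lower and more firmly.

```bash
python3 - <<'E'
from h import *
plan([(.50,-.14,.2,1.6),(.4355,.0253,.15,1.588)],step=53)
plan([(.4355,.0253,.0805,1.588)],step=35,start=(.4355,.0253,.15,1.588))
E
```

```text
10
[[44,-7,2],[44,-7,1],[44,-8,2],[44,-8,1],[43,-7,2],[43,-8,1],[42,-15,13],[42,-15,12],[42,-15,13],[41,-16,12]]
[[0,0,0.002],[0,0,0.002],[0,0,0.002],[0,0,0.002],[0,-0.001,0.002],[0,0,0.003],[0,0,0.003],[0,0,0.003],[0,0,0.003],[0,0,0.003]]
2
[[0,0,35],[0,0,34]]
[[0,0,0],[0,0,0]]
```

Request:
servo_tool --translation '[[44,-7,2],[44,-7,1],[44,-8,2],[44,-8,1],[43,-7,2],[43,-8,1],[42,-15,13],[42,-15,12],[42,-15,13],[41,-16,12],[0,0,0]]' --rotation '[[0,0,0.002],[0,0,0.002],[0,0,0.002],[0,0,0.002],[0,0,0.002],[0,0,0.003],[0,0,0.003],[0,0,0.003],[0,0,0.003],[0,0,0.003],[0,0,0]]' --gripper '[55,55,55,55,55,55,55,55,55,55,55]'

```text
time: 17.0
eef_pos: [0.4326, 0.0273, 0.1495]
ee_rot: [-3.14, -0.0, 1.595]
force: [0.7, 0.3, -0.1]
gripper_width: 0.0551
grip_force: 0.0
```

```bash
python3 - <<'E'
from h import *
st(); plan([(.4355,.0253,.0805,1.588)],step=35,dec=1)
E
```

```text
{'time': np.float64(17.0), 'eef_pos': array([0.4326, 0.0273, 0.1495]), 'ee_rot': array([-3.1399e+00, -1.0000e-04,  1.5949e+00]), 'force': array([ 0.7266,  0.2734, -0.1462]), 'gripper_width': np.float64(0.0551), 'grip_force': np.float64(0.0)}
2
[[-1,1.5,34.5],[-1.1,1.4,34.5]]
[[-0.001,0,0.003],[-0.001,0,0.004]]
```

Request:
servo_tool --translation '[[0,0,0],[-2,3,34],[0,0,25],[0,0,10],[0,0,0],[0,0,0]]' --rotation '[[0,0,0],[0,0,0.006],[0,0,0],[0,0,0],[0,0,0],[0,0,0]]' --gripper '[55,55,55,55,55,55]'

```text
time: 17.75
eef_pos: [0.4393, 0.021, 0.0815]
ee_rot: [3.14, 0.0, 1.579]
force: [0.3, 0.3, 1.2]
gripper_width: 0.0552
grip_force: 0.0
```

Request:
servo_tool --translation '[[0,0,0],[0,0,0],[0,0,0],[0,0,0],[0,0,0],[0,0,0]]' --rotation '[[0,0,0],[0,0,0],[0,0,0],[0,0,0],[0,0,0],[0,0,0]]' --gripper '[20,20,20,20,20,20]' --squeeze 80

```text
time: 18.5
eef_pos: [0.4375, 0.0209, 0.0815]
ee_rot: [-3.14, 0.001, 1.58]
force: [-5.5, -0.6, 12.0]
gripper_width: 0.0238
grip_force: 78.0
```

Request:
servo_tool --translation '[[0,0,-5],[0,0,-10],[0,0,-10],[0,0,-15],[0,0,0]]' --rotation '[[0,0,0],[0,0,0],[0,0,0],[0,0,0],[0,0,0]]' --gripper '[20,20,20,20,20]'

```text
time: 19.12
eef_pos: [0.4396, 0.0211, 0.1222]
ee_rot: [3.139, 0.0, 1.579]
force: [-0.6, -0.0, -1.3]
gripper_width: 0.0236
grip_force: 78.9
```

```bash
python3 - <<'E'
from h import *
st(); d=cap('wrist'); save(d,'w7.png',(170,210,340,350),4.5)
hsv=cv2.cvtColor(d['img'],cv2.COLOR_RGB2HSV).astype(int);H,S,V=[hsv[...,i] for i in range(3)];P=cloud(d)
red=((H<8)|(H>172))&(S>120)&(V>60); red[:200]=0
n,l,s,c=cv2.connectedComponentsWithStats(red.astype(np.uint8))
for j in range(1,n):
    if s[j,4]>60: print(c[j],s[j],np.median(P[l==j],0),np.percentile(P[l==j][:,2],[5,95]),ray(d,*c[j],.1265))
E
```

```text
{'time': np.float64(19.125), 'eef_pos': array([0.4396, 0.0211, 0.1222]), 'ee_rot': array([3.1386e+00, 4.0000e-04, 1.5794e+00]), 'force': array([-0.591 , -0.0126, -1.3297]), 'gripper_width': np.float64(0.0236), 'grip_force': np.float64(78.862)}
[249.49980836 233.81793791] [ 226  201   49   65 2609] [0.44038904 0.02944832 0.12753578] [0.10871386 0.12893995] [0.44060404 0.02887231 0.1265    ]
[448.98386477 211.92547061] [ 378  200  134   32 2603] [0.60319032 0.01053387 0.03561884] [0.03457615 0.0366614 ] [0.53890545 0.04117571 0.1265    ]
```

View pics/w7.png

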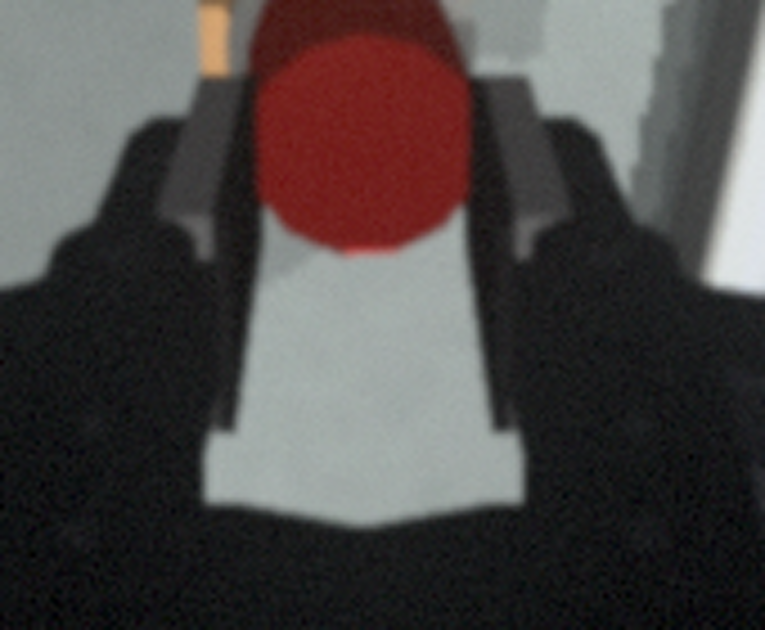

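The crop shows the pin held upright between the pads, its top disc at (362,145) in the crop, a little ahead of the TCP.

```bash
python3 - <<'E'
from h import *
s=st(); d=dict(np.load('wrist.npz')); t=ray(d,170+362/4.5,210+145/4.5,.1278); R=Ro.from_euler('xyz',s['ee_rot'])
print(t,'tool',R.inv().apply(t-s['eef_pos'])*1e3)
P=cloud(d); c=P[235:250,243:258].reshape(-1,3); print(np.linalg.lstsq(np.c_[c[:,:2]-c[:,:2].mean(0),np.ones(len(c))],c[:,2],rcond=None)[0])
yaw=1.571+.037
# target: pin axis at slot c, then TCP = slot - R*(off)
plan([(.49,-.12,.2,1.6),(.557,-.387,.2,yaw)],step=55)
E
```

```text
{'time': np.float64(19.175), 'eef_pos': array([0.4392, 0.021 , 0.1215]), 'ee_rot': array([3.1395e+00, 3.0000e-04, 1.5794e+00]), 'force': array([ 0.5751, -0.7203, -0.5967]), 'gripper_width': np.float64(0.0236), 'grip_force': np.float64(78.7973)}
[0.44110673 0.02488777 0.1278    ] tool [ 3.89291649  1.91874446 -6.29262326]
[-0.03649322  0.04363063  0.12795868]
9
[[-35,12,-20],[-36,12,-19],[-35,12,-20],[-36,13,-19],[-54,12,0],[-54,12,0],[-54,11,0],[-53,11,0],[-54,12,0]]
[[0.001,0,-0.005],[0,0,-0.005],[0.001,0,-0.005],[0,0,-0.006],[0,0,-0.002],[0,0,-0.001],[0,0,-0.002],[0,0,-0.001],[0,0,-0.002]]
```

```bash
python3 - <<'E'
from h import *
plan([(.47,-.12,.19,1.6),(.534,-.3876,.19,1.611)],step=55)
E
```

```text
9
[[-47,10,-23],[-47,9,-23],[-47,10,-22],[-45,9,0],[-45,9,0],[-45,9,0],[-45,9,0],[-45,9,0],[-45,9,0]]
[[0.001,0,-0.007],[0.001,0,-0.007],[0,0,-0.007],[0,0,-0.002],[0,0,-0.002],[0,0,-0.002],[0,0,-0.002],[0,0,-0.001],[0,0,-0.002]]
```

Request:
servo_tool --translation '[[0,0,-25],[-47,10,-15],[-47,9,-15],[-47,10,-13],[-45,9,0],[-45,9,0],[-45,9,0],[-45,9,0],[-45,9,0],[-45,9,0],[0,0,0],[0,0,0]]' --rotation '[[0,0,0],[0,0,-0.007],[0,0,-0.007],[0,0,-0.007],[0,0,-0.002],[0,0,-0.002],[0,0,-0.002],[0,0,-0.002],[0,0,-0.001],[0,0,-0.002],[0,0,0],[0,0,0]]' --gripper '[20,20,20,20,20,20,20,20,20,20,20,20]'

```text
time: 20.68
eef_pos: [0.533, -0.3864, 0.1878]
ee_rot: [-3.141, -0.002, 1.612]
force: [-0.6, 1.3, -1.1]
gripper_width: 0.0236
grip_force: 78.8
```

Request:
servo_tool --translation '[[0,0,0],[0,0,0],[0,0,0]]' --rotation '[[0,0,0],[0,0,0],[0,0,0]]' --gripper '[20,20,20]'

```text
time: 21.05
eef_pos: [0.5333, -0.3869, 0.189]
ee_rot: [3.141, 0.0, 1.612]
force: [0.3, -0.2, -1.3]
gripper_width: 0.0235
grip_force: 78.8
```

```bash
python3 - <<'E'
from h import *
st(); plan([(.534,-.3876,.155,1.611),(.534,-.3876,.14,1.611)],step=35,dec=1)
E
```

```text
{'time': np.float64(21.05), 'eef_pos': array([ 0.5333, -0.3869,  0.189 ]), 'ee_rot': array([3.1414e+00, 2.0000e-04, 1.6125e+00]), 'force': array([ 0.259 , -0.2291, -1.3461]), 'gripper_width': np.float64(0.0235), 'grip_force': np.float64(78.8196)}
2
[[-0.7,0.7,34],[0,0,15]]
[[0,0,0.001],[0,0,0]]
```

Request:
servo_tool --translation '[[-0.7,0.7,34],[0,0,10],[0,0,6],[0,0,6],[0,0,6],[0,0,6],[0,0,0],[0,0,0]]' --rotation '[[0,0,0],[0,0,0],[0,0,0],[0,0,0],[0,0,0],[0,0,0],[0,0,0],[0,0,0]]' --gripper '[20,20,20,20,20,20,20,20]'

```text
time: 22.05
eef_pos: [0.534, -0.3881, 0.1208]
ee_rot: [3.141, 0.0, 1.612]
force: [0.7, -0.1, -0.9]
gripper_width: 0.0235
grip_force: 78.8
```

Request:
servo_tool --translation '[[0,0,3],[0,0,3],[0,0,3],[0,0,2],[0,0,2],[0,0,0],[0,0,0]]' --rotation '[[0,0,0],[0,0,0],[0,0,0],[0,0,0],[0,0,0],[0,0,0],[0,0,0]]' --gripper '[20,20,20,20,20,20,20]'

```text
time: 22.92
eef_pos: [0.5346, -0.3895, 0.1107]
ee_rot: [3.14, 0.003, 1.611]
force: [-2.3, 0.6, 13.6]
gripper_width: 0.0235
grip_force: 80.7
```

Request:
servo_tool --translation '[[0,2,0],[0,2,0],[0,2,0],[0,2,0],[0,0,0]]' --rotation '[[0,0,0],[0,0,0],[0,0,0],[0,0,0],[0,0,0]]' --gripper '[20,20,20,20,20]'

```text
time: 23.55
eef_pos: [0.5396, -0.39, 0.1104]
ee_rot: [-3.137, 0.003, 1.61]
force: [-8.6, 0.6, 17.4]
gripper_width: 0.0237
grip_force: 81.3
```

Request:
servo_tool --translation '[[0,2,0],[0,2,0],[0,2,0],[0,2,0],[0,0,0]]' --rotation '[[0,0,0],[0,0,0],[0,0,0],[0,0,0],[0,0,0]]' --gripper '[20,20,20,20,20]'

```text
time: 24.18
eef_pos: [0.5492, -0.3873, 0.107]
ee_rot: [-3.14, -0.001, 1.612]
force: [-2.1, -0.4, 0.8]
gripper_width: 0.0238
grip_force: 79.2
```

It dropped into the hole at x≈0.549. Pushing it home.

Request:
servo_tool --translation '[[0,0,3],[0,0,3],[0,0,3],[0,0,3],[0,0,3],[0,0,2],[0,0,0],[0,0,0]]' --rotation '[[0,0,0],[0,0,0],[0,0,0],[0,0,0],[0,0,0],[0,0,0],[0,0,0],[0,0,0]]' --gripper '[20,20,20,20,20,20,20,20]'

```text
time: 25.18
eef_pos: [0.549, -0.3877, 0.0917]
ee_rot: [-3.14, 0.0, 1.611]
force: [-7.5, 0.5, 9.7]
gripper_width: 0.0236
grip_force: 80.5
```

Request:
servo_tool --translation '[[0,0,2],[0,0,2],[0,0,0],[0,0,0]]' --rotation '[[0,0,0],[0,0,0],[0,0,0],[0,0,0]]' --gripper '[20,20,20,20]'

```text
time: 25.68
eef_pos: [0.5491, -0.3879, 0.0914]
ee_rot: [-3.14, 0.002, 1.611]
force: [-15.1, 4.5, 29.4]
gripper_width: 0.0236
grip_force: 83.1
```

Request:
servo_tool --translation '[[0,0,-4],[0,0,0],[0,0,0],[0,0,0],[0,0,-30],[0,0,-40],[0,0,-40],[-20,0,0],[-20,0,0],[0,0,0],[0,0,0]]' --rotation '[[0,0,0],[0,0,0],[0,0,0],[0,0,0],[0,0,0],[0,0,0],[0,0,0],[0,0,0],[0,0,0],[0,0,0],[0,0,0]]' --gripper '[20,55,55,55,55,55,55,55,55,55,55]'

```text
time: 27.05
eef_pos: [0.551, -0.4267, 0.199]
ee_rot: [-3.14, -0.002, 1.612]
force: [-0.2, 0.4, -0.8]
gripper_width: 0.055
grip_force: 0.0
```

```bash
python3 - <<'E'
from h import *
st(); d=cap('wrist')
hsv=cv2.cvtColor(d['img'],cv2.COLOR_RGB2HSV).astype(int);H,S,V=[hsv[...,i] for i in range(3)];P=cloud(d)
red=((H<8)|(H>172))&(S>120)&(V>60)&(P[...,2]>.06)
n,l,s,c=cv2.connectedComponentsWithStats(red.astype(np.uint8))
for j in range(1,n):
    if s[j,4]>60: 
        Q=P[l==j]; t=Q[Q[:,2]>np.percentile(Q[:,2],98)-.004]; print(c[j],s[j,4],'top',np.median(t,0))
d2=cap('top'); print(plate(d2,.036)[:3])
plan([(.47,-.12,.2,1.6),(.4345,.0747,.15,1.588)],step=55)
E
```

```text
{'time': np.float64(27.05), 'eef_pos': array([ 0.551 , -0.4267,  0.199 ]), 'ee_rot': array([-3.1399e+00, -2.3000e-03,  1.6117e+00]), 'force': array([-0.2471,  0.4096, -0.8152]), 'gripper_width': np.float64(0.055), 'grip_force': np.float64(0.0)}
[250.10309278 142.35509737] 873 top [ 0.55016336 -0.38331027  0.0977166 ]
plate ctr [0.6171 0.0501] size [129.8  98.8] yaw deg -7.09 hole [0.5741 0.0565]
(array([0.61706689, 0.05011566]), -7.093223571777344, array([0.57409013, 0.0565187 ]))
10
[[52,-11,0],[51,-12,0],[52,-12,0],[51,-12,0],[52,-12,0],[51,-11,0],[49,-8,13],[49,-7,12],[49,-8,13],[49,-8,12]]
[[0,0,0.002],[0,0,0.002],[0,0,0.002],[0,-0.001,0.002],[0,0,0.002],[-0.001,-0.001,0.003],[0,0,0.003],[0,0,0.003],[0,0,0.003],[0,0,0.003]]
```

Pin top at z = 0.0977, and 0.097 was expected, so it is home. On to the next pin.

Request:
servo_tool --translation '[[52,-11,0],[51,-12,0],[52,-12,0],[51,-12,0],[52,-12,0],[51,-11,0],[49,-8,13],[49,-7,12],[49,-8,13],[49,-8,12],[0,0,0],[0,0,0]]' --rotation '[[0,0,0.002],[0,0,0.002],[0,0,0.002],[0,0,0.002],[0,0,0.002],[0,0,0.003],[0,0,0.003],[0,0,0.003],[0,0,0.003],[0,0,0.003],[0,0,0],[0,0,0]]' --gripper '[55,55,55,55,55,55,55,55,55,55,55,55]'

```text
time: 28.65
eef_pos: [0.4348, 0.074, 0.1508]
ee_rot: [3.142, 0.0, 1.588]
force: [-0.3, 0.1, 0.3]
gripper_width: 0.055
grip_force: 0.0
```

Request:
servo_tool --translation '[[0,0,0],[0,0,0],[0,0,0]]' --rotation '[[0,0,0],[0,0,0],[0,0,0]]' --gripper '[55,55,55]'

```text
time: 29.02
eef_pos: [0.435, 0.0735, 0.1508]
ee_rot: [3.141, 0.0, 1.585]
force: [0.2, -0.4, 0.0]
gripper_width: 0.0545
grip_force: 0.0
```

```bash
python3 - <<'E'
from h import *
st(); plan([(.4345,.0743,.0805,1.588)],step=100,dec=1)
E
```

```text
{'time': np.float64(29.025), 'eef_pos': array([0.435 , 0.0735, 0.1508]), 'ee_rot': array([3.1414e+00, 2.0000e-04, 1.5853e+00]), 'force': array([ 0.217 , -0.357 ,  0.0222]), 'gripper_width': np.float64(0.0545), 'grip_force': np.float64(0.0)}
1
[[0.9,-0.5,70.3]]
[[0,0,-0.003]]
```

Request:
servo_tool --translation '[[1,-0.5,35],[0,0,25],[0,0,10],[0,0,0],[0,0,0],[0,0,0],[0,0,0],[0,0,0],[0,0,0],[0,0,0],[0,0,0]]' --rotation '[[0,0,0],[0,0,0],[0,0,0],[0,0,0],[0,0,0],[0,0,0],[0,0,0],[0,0,0],[0,0,0],[0,0,0],[0,0,0]]' --gripper '[55,55,55,55,55,20,20,20,20,20,20]'

```text
time: 30.4
eef_pos: [0.4347, 0.0752, 0.0817]
ee_rot: [3.14, 0.001, 1.587]
force: [-1.9, -1.0, 9.5]
gripper_width: 0.0237
grip_force: 78.1
```

Request:
servo_tool --translation '[[0,0,-5],[0,0,-10],[0,0,-15],[0,0,-20],[0,0,-20],[0,0,-10],[0,0,0],[0,0,0]]' --rotation '[[0,0,0],[0,0,0],[0,0,0],[0,0,0],[0,0,0],[0,0,0],[0,0,0],[0,0,0]]' --gripper '[20,20,20,20,20,20,20,20]'

```text
time: 31.4
eef_pos: [0.4339, 0.0749, 0.1602]
ee_rot: [-3.141, 0.0, 1.587]
force: [0.4, 0.7, -0.2]
gripper_width: 0.0235
grip_force: 78.7
```

```bash
python3 - <<'E'
from h import *
s=st(); d=cap('wrist')
hsv=cv2.cvtColor(d['img'],cv2.COLOR_RGB2HSV).astype(int);H,S,V=[hsv[...,i] for i in range(3)];P=cloud(d)
red=((H<8)|(H>172))&(S>120)&(V>60)&(P[...,2]>.10); 
n,l,s2,c=cv2.connectedComponentsWithStats(red.astype(np.uint8))
for j in range(1,n):
    if s2[j,4]>200: 
        Q=P[l==j]; t=Q[Q[:,2]>np.percentile(Q[:,2],95)-.003]; q=np.median(t,0); print(c[j],s2[j,4],'top',q,'tool',Ro.from_euler('xyz',s['ee_rot']).inv().apply(q-s['eef_pos'])*1e3)
plan([(.47,-.12,.19,1.6),(.5315,-.329,.19,1.611)],step=55)
E
```

```text
{'time': np.float64(31.4), 'eef_pos': array([0.4339, 0.0749, 0.1602]), 'ee_rot': array([-3.1406e+00,  2.0000e-04,  1.5866e+00]), 'force': array([ 0.4221,  0.6602, -0.2132]), 'gripper_width': np.float64(0.0235), 'grip_force': np.float64(78.6985)}
[250.19151376 240.87270642] 2616 top [0.43527605 0.07553099 0.16529896] tool [ 0.57882119  1.40881877 -5.07225345]
8
[[-49,8,-7],[-49,8,-8],[-49,8,-7],[-49,8,-8],[-53,14,0],[-52,14,0],[-53,13,0],[-53,14,0]]
[[0,0,-0.003],[0,0,-0.003],[-0.001,0,-0.004],[0,0,-0.003],[0,0,-0.003],[0,0,-0.003],[0,0,-0.003],[0,0,-0.002]]
```

Request:
servo_tool --translation '[[-49,8,-7],[-49,8,-8],[-49,8,-7],[-49,8,-8],[-53,14,0],[-52,14,0],[-53,13,0],[-53,14,0],[0,0,0],[0,0,0],[0,0,0],[0,0,0]]' --rotation '[[0,0,-0.003],[0,0,-0.003],[0,0,-0.004],[0,0,-0.003],[0,0,-0.003],[0,0,-0.003],[0,0,-0.003],[0,0,-0.002],[0,0,0],[0,0,0],[0,0,0],[0,0,0]]' --gripper '[20,20,20,20,20,20,20,20,20,20,20,20]'

```text
time: 32.95
eef_pos: [0.5325, -0.328, 0.1909]
ee_rot: [-3.142, -0.0, 1.613]
force: [0.3, 0.4, -1.1]
gripper_width: 0.023
grip_force: 78.8
```

```bash
python3 - <<'E'
from h import *
st(); plan([(.5315,-.329,.121,1.611)],step=100,dec=1)
E
```

```text
{'time': np.float64(32.95), 'eef_pos': array([ 0.5325, -0.328 ,  0.1909]), 'ee_rot': array([-3.1416, -0.    ,  1.6125]), 'force': array([ 0.2777,  0.3787, -1.0578]), 'gripper_width': np.float64(0.023), 'grip_force': np.float64(78.7897)}
1
[[-1,-1.1,69.9]]
[[0,0,0.002]]
```

Request:
servo_tool --translation '[[-1,-1,35],[0,0,10],[0,0,7],[0,0,6],[0,0,6],[0,0,6],[0,0,0],[0,0,0]]' --rotation '[[0,0,0],[0,0,0],[0,0,0],[0,0,0],[0,0,0],[0,0,0],[0,0,0],[0,0,0]]' --gripper '[20,20,20,20,20,20,20,20]'

```text
time: 33.95
eef_pos: [0.5315, -0.3303, 0.1208]
ee_rot: [3.141, 0.0, 1.611]
force: [-0.2, 0.4, -0.6]
gripper_width: 0.0235
grip_force: 78.8
```

Request:
servo_tool --translation '[[0,0,3],[0,0,3],[0,0,3],[0,0,2],[0,0,1.5],[0,0,0],[0,0,0]]' --rotation '[[0,0,0],[0,0,0],[0,0,0],[0,0,0],[0,0,0],[0,0,0],[0,0,0]]' --gripper '[20,20,20,20,20,20,20]'

```text
time: 34.83
eef_pos: [0.5324, -0.3311, 0.1112]
ee_rot: [3.14, 0.003, 1.611]
force: [-3.9, 1.6, 15.4]
gripper_width: 0.0234
grip_force: 80.8
```

Request:
servo_tool --translation '[[1,2,0],[0,2,0],[0,2,0],[0,2,0],[0,0,0]]' --rotation '[[0,0,0],[0,0,0],[0,0,0],[0,0,0],[0,0,0]]' --gripper '[20,20,20,20,20]'

```text
time: 35.45
eef_pos: [0.536, -0.3309, 0.1109]
ee_rot: [-3.134, 0.002, 1.609]
force: [-12.6, 1.6, 23.2]
gripper_width: 0.0234
grip_force: 81.7
```

Request:
servo_tool --translation '[[0,2,0],[0,2,0],[0,2,0],[0,2,0],[0,0,0]]' --rotation '[[0,0,0],[0,0,0],[0,0,0],[0,0,0],[0,0,0]]' --gripper '[20,20,20,20,20]'

```text
time: 36.08
eef_pos: [0.5464, -0.3287, 0.108]
ee_rot: [-3.14, -0.0, 1.611]
force: [-3.6, 0.0, 1.2]
gripper_width: 0.0234
grip_force: 79.3
```

Dropped in at x≈0.546. Pushing it home.

Request:
servo_tool --translation '[[0,0,3],[0,0,3],[0,0,3],[0,0,3],[0,0,3],[0,0,2],[0,0,2],[0,0,1],[0,0,0],[0,0,0]]' --rotation '[[0,0,0],[0,0,0],[0,0,0],[0,0,0],[0,0,0],[0,0,0],[0,0,0],[0,0,0],[0,0,0],[0,0,0]]' --gripper '[20,20,20,20,20,20,20,20,20,20]'

```text
time: 37.33
eef_pos: [0.5462, -0.3285, 0.0917]
ee_rot: [-3.138, 0.001, 1.61]
force: [-16.2, 5.2, 28.9]
gripper_width: 0.024
grip_force: 82.8
```

Request:
servo_tool --translation '[[0,0,-3],[0,0,0],[0,0,0],[0,0,0],[0,0,-30],[0,0,-40],[0,0,-40],[-20,0,0],[-20,0,0],[0,0,0],[0,0,0],[0,0,0]]' --rotation '[[0,0,0],[0,0,0],[0,0,0],[0,0,0],[0,0,0],[0,0,0],[0,0,0],[0,0,0],[0,0,0],[0,0,0],[0,0,0],[0,0,0]]' --gripper '[20,55,55,55,55,55,55,55,55,55,55,55]'

```text
time: 38.83
eef_pos: [0.5491, -0.3675, 0.2005]
ee_rot: [-3.141, -0.001, 1.612]
force: [0.3, 0.2, -0.1]
gripper_width: 0.0552
grip_force: 0.0
```

```bash
cat >> h.py <<'E'
def tops(zmin=.06):
    s=st(); d=cap('wrist')
    hsv=cv2.cvtColor(d['img'],cv2.COLOR_RGB2HSV).astype(int);H,S,V=[hsv[...,i] for i in range(3)];P=cloud(d)
    red=((H<8)|(H>172))&(S>120)&(V>60)&(P[...,2]>zmin)
    n,l,s2,c=cv2.connectedComponentsWithStats(red.astype(np.uint8))
    for j in range(1,n):
        if s2[j,4]>200:
            Q=P[l==j]; t=Q[Q[:,2]>np.percentile(Q[:,2],95)-.003]; q=np.median(t,0); print(c[j].round(),s2[j,4],'top',q.round(4),'tool',(Ro.from_euler('xyz',s['ee_rot']).inv().apply(q-s['eef_pos'])*1e3).round(1))
    return d
E
python3 - <<'E'
from h import *
tops(); plate(cap('top'),.036)
plan([(.47,-.10,.2,1.6),(.434,.1242,.15,1.588)],step=58)
E
```

```text
{'time': np.float64(38.825), 'eef_pos': array([ 0.5491, -0.3675,  0.2005]), 'ee_rot': array([-3.1409e+00, -1.3000e-03,  1.6119e+00]), 'force': array([ 0.33  ,  0.1582, -0.0963]), 'gripper_width': np.float64(0.0552), 'grip_force': np.float64(0.0)}
[245. 146.] 844 top [ 0.5448 -0.3276  0.0967] tool [ 39.9  -2.6 103.9]
[249. 207.] 877 top [ 0.5502 -0.383   0.0976] tool [-15.7   0.6 102.8]
plate ctr [0.6171 0.05  ] size [129.7  99.1] yaw deg -7.1 hole [0.5741 0.0565]
10
[[54,-14,0],[54,-14,0],[54,-14,0],[54,-14,1],[55,-13,0],[45,-6,10],[45,-6,10],[45,-6,10],[45,-6,10],[45,-7,10]]
[[0,0,0.002],[0,0,0.002],[0,0,0.003],[0,0,0.002],[0,0,0.003],[0,0,0.002],[0,0,0.002],[0,0,0.003],[0,0,0.002],[0,0,0.003]]
```

Both pins are home (tops at 0.097–0.098). Third pin.

Request:
servo_tool --translation '[[54,-14,0],[54,-14,0],[54,-14,0],[54,-14,0],[55,-13,0],[45,-6,10],[45,-6,10],[45,-6,10],[45,-6,10],[45,-7,10],[0,0,0],[0,0,0]]' --rotation '[[0,0,0.002],[0,0,0.002],[0,0,0.003],[0,0,0.002],[0,0,0.003],[0,0,0.002],[0,0,0.002],[0,0,0.003],[0,0,0.002],[0,0,0.003],[0,0,0],[0,0,0]]' --gripper '[55,55,55,55,55,55,55,55,55,55,55,55]'

```text
time: 40.42
eef_pos: [0.4341, 0.1238, 0.1513]
ee_rot: [3.141, 0.001, 1.587]
force: [0.6, -0.3, -0.2]
gripper_width: 0.0552
grip_force: 0.0
```

Request:
servo_tool --translation '[[0,0,0],[0,0,0],[0,0,0]]' --rotation '[[0,0,0],[0,0,0],[0,0,0]]' --gripper '[55,55,55]'

```text
time: 40.8
eef_pos: [0.4343, 0.1233, 0.1513]
ee_rot: [3.141, 0.0, 1.585]
force: [0.3, 0.2, -0.0]
gripper_width: 0.0551
grip_force: 0.0
```

```bash
python3 - <<'E'
from h import *
tops(.05); plan([(.434,.1240,.0805,1.588)],step=100,dec=1)
E
```

```text
{'time': np.float64(40.8), 'eef_pos': array([0.4343, 0.1233, 0.1513]), 'ee_rot': array([3.1413e+00, 2.0000e-04, 1.5854e+00]), 'force': array([ 0.251 ,  0.2332, -0.047 ]), 'gripper_width': np.float64(0.0551), 'grip_force': np.float64(0.0)}
[248. 201.] 1165 top [0.4341 0.1255 0.0867] tool [ 2.2 -0.2 64.5]
1
[[0.5,-0.3,70.7]]
[[0,0,-0.002]]
```

Request:
servo_tool --translation '[[1,0,35],[0,0,25],[0,0,11],[0,0,0],[0,0,0],[0,0,0],[0,0,0],[0,0,0],[0,0,0],[0,0,0],[0,0,0]]' --rotation '[[0,0,0],[0,0,0],[0,0,0],[0,0,0],[0,0,0],[0,0,0],[0,0,0],[0,0,0],[0,0,0],[0,0,0],[0,0,0]]' --gripper '[55,55,55,55,55,20,20,20,20,20,20]'

```text
time: 42.22
eef_pos: [0.4344, 0.1251, 0.0812]
ee_rot: [3.141, 0.001, 1.587]
force: [-3.0, 0.1, 8.0]
gripper_width: 0.0235
grip_force: 78.1
```

Request:
servo_tool --translation '[[0,0,-5],[0,0,-10],[0,0,-15],[0,0,-20],[0,0,-20],[0,0,-10],[0,0,0],[0,0,0],[0,0,0]]' --rotation '[[0,0,0],[0,0,0],[0,0,0],[0,0,0],[0,0,0],[0,0,0],[0,0,0],[0,0,0],[0,0,0]]' --gripper '[20,20,20,20,20,20,20,20,20]'

```text
time: 43.35
eef_pos: [0.4336, 0.1249, 0.1595]
ee_rot: [-3.14, 0.0, 1.587]
force: [0.6, 0.6, -0.5]
gripper_width: 0.0238
grip_force: 78.6
```

```bash
python3 - <<'E'
from h import *
tops(.1)
plan([(.48,-.09,.19,1.6),(.529,-.273,.19,1.611)],step=58)
E
```

```text
{'time': np.float64(43.35), 'eef_pos': array([0.4336, 0.1249, 0.1595]), 'ee_rot': array([-3.1402e+00,  1.0000e-04,  1.5869e+00]), 'force': array([ 0.6284,  0.5634, -0.528 ]), 'gripper_width': np.float64(0.0238), 'grip_force': np.float64(78.6386)}
[250. 241.] 2627 top [0.435  0.1257 0.1652] tool [ 0.7  1.4 -5.7]
8
[[-54,11,-8],[-54,10,-7],[-54,10,-8],[-54,11,-7],[-46,11,0],[-46,11,0],[-46,10,0],[-46,11,0]]
[[0,0,-0.003],[0,0,-0.003],[-0.001,0,-0.004],[0,0,-0.003],[0,0,-0.003],[0,0,-0.003],[0,0,-0.003],[0,0,-0.002]]
```

Request:
servo_tool --translation '[[-54,11,-8],[-54,10,-7],[-54,10,-8],[-54,11,-7],[-46,11,0],[-46,11,0],[-46,10,0],[-46,11,0],[0,0,0],[0,0,0],[0,0,0],[0,0,0]]' --rotation '[[0,0,-0.003],[0,0,-0.003],[0,0,-0.004],[0,0,-0.003],[0,0,-0.003],[0,0,-0.003],[0,0,-0.003],[0,0,-0.002],[0,0,0],[0,0,0],[0,0,0],[0,0,0]]' --gripper '[20,20,20,20,20,20,20,20,20,20,20,20]'

```text
time: 44.9
eef_pos: [0.5298, -0.2714, 0.1903]
ee_rot: [3.142, -0.0, 1.613]
force: [-0.3, 0.6, -0.9]
gripper_width: 0.0234
grip_force: 78.7
```

```bash
python3 - <<'E'
from h import *
st(); plan([(.529,-.273,.121,1.611)],step=100,dec=1)
E
```

```text
{'time': np.float64(44.9), 'eef_pos': array([ 0.5298, -0.2714,  0.1903]), 'ee_rot': array([ 3.1416, -0.    ,  1.6125]), 'force': array([-0.2584,  0.5984, -0.8939]), 'gripper_width': np.float64(0.0234), 'grip_force': np.float64(78.7332)}
1
[[-1.6,-0.8,69.3]]
[[0,0,0.002]]
```

Request:
servo_tool --translation '[[-0.7,-1,35],[0,0,10],[0,0,7],[0,0,6],[0,0,6],[0,0,5],[0,0,0],[0,0,0]]' --rotation '[[0,0,0],[0,0,0],[0,0,0],[0,0,0],[0,0,0],[0,0,0],[0,0,0],[0,0,0]]' --gripper '[20,20,20,20,20,20,20,20]'

```text
time: 45.9
eef_pos: [0.5289, -0.2734, 0.1214]
ee_rot: [3.141, 0.0, 1.611]
force: [0.2, -0.1, -0.8]
gripper_width: 0.0235
grip_force: 78.8
```

Request:
servo_tool --translation '[[0,0,3],[0,0,3],[0,0,3],[0,0,2],[0,0,2],[0,0,0],[0,0,0]]' --rotation '[[0,0,0],[0,0,0],[0,0,0],[0,0,0],[0,0,0],[0,0,0],[0,0,0]]' --gripper '[20,20,20,20,20,20,20]'

```text
time: 46.78
eef_pos: [0.5297, -0.2742, 0.1107]
ee_rot: [3.14, 0.003, 1.61]
force: [-3.8, 0.5, 14.0]
gripper_width: 0.0231
grip_force: 80.6
```

Request:
servo_tool --translation '[[0.5,2,0],[0,2,0],[0,2,0],[0,2,0],[0,0,0]]' --rotation '[[0,0,0],[0,0,0],[0,0,0],[0,0,0],[0,0,0]]' --gripper '[20,20,20,20,20]'

```text
time: 47.4
eef_pos: [0.5338, -0.2742, 0.1104]
ee_rot: [-3.135, 0.002, 1.609]
force: [-11.3, 0.5, 21.9]
gripper_width: 0.0234
grip_force: 81.5
```

Request:
servo_tool --translation '[[0,2,0],[0,2,0],[0,2,0],[0,2,0],[0,0,0]]' --rotation '[[0,0,0],[0,0,0],[0,0,0],[0,0,0],[0,0,0]]' --gripper '[20,20,20,20,20]'

```text
time: 48.02
eef_pos: [0.5419, -0.2739, 0.1104]
ee_rot: [-3.135, 0.002, 1.609]
force: [-11.9, 0.4, 19.7]
gripper_width: 0.024
grip_force: 81.5
```

Request:
servo_tool --translation '[[1,2,0],[0,2,0],[0,2,0],[0,2,0],[0,0,0]]' --rotation '[[0,0,0],[0,0,0],[0,0,0],[0,0,0],[0,0,0]]' --gripper '[20,20,20,20,20]'

```text
time: 48.65
eef_pos: [0.55, -0.2726, 0.1104]
ee_rot: [-3.136, 0.003, 1.609]
force: [-10.7, 0.1, 19.9]
gripper_width: 0.0234
grip_force: 81.4
```

Request:
servo_tool --translation '[[0,2,0],[0,2,0],[0,2,0],[0,2,0],[0,0,0]]' --rotation '[[0,0,0],[0,0,0],[0,0,0],[0,0,0],[0,0,0]]' --gripper '[20,20,20,20,20]'

```text
time: 49.28
eef_pos: [0.5589, -0.2722, 0.1105]
ee_rot: [-3.138, 0.003, 1.609]
force: [-7.8, 0.2, 15.9]
gripper_width: 0.024
grip_force: 80.8
```

Request:
servo_tool --translation '[[0,2,0],[0,2,0],[0,2,0],[0,2,0],[0,0,0]]' --rotation '[[0,0,0],[0,0,0],[0,0,0],[0,0,0],[0,0,0]]' --gripper '[20,20,20,20,20]'

```text
time: 49.9
eef_pos: [0.5673, -0.2702, 0.1074]
ee_rot: [-3.138, -0.001, 1.61]
force: [-4.4, -1.5, 0.6]
gripper_width: 0.0235
grip_force: 79.1
```

Request:
servo_tool --translation '[[0,2,0],[0,2,0],[0,2,0],[0,0,0],[0,0,0]]' --rotation '[[0,0,0],[0,0,0],[0,0,0],[0,0,0],[0,0,0]]' --gripper '[20,20,20,20,20]'

```text
time: 50.52
eef_pos: [0.57, -0.2706, 0.1071]
ee_rot: [-3.131, -0.001, 1.61]
force: [-10.8, -0.8, 5.8]
gripper_width: 0.0236
grip_force: 79.9
```

It is in the hole, pressed against the far wall. I'll back off 4 mm and push home.

Request:
servo_tool --translation '[[0,-3,0],[0,-1.5,0],[0,0,3],[0,0,3],[0,0,3],[0,0,3],[0,0,3],[0,0,2],[0,0,2],[0,0,1],[0,0,0],[0,0,0]]' --rotation '[[0,0,0],[0,0,0],[0,0,0],[0,0,0],[0,0,0],[0,0,0],[0,0,0],[0,0,0],[0,0,0],[0,0,0],[0,0,0],[0,0,0]]' --gripper '[20,20,20,20,20,20,20,20,20,20,20,20]'

```text
time: 52.02
eef_pos: [0.5675, -0.2707, 0.0912]
ee_rot: [-3.135, 0.001, 1.61]
force: [-16.9, 2.9, 27.7]
gripper_width: 0.0237
grip_force: 82.7
```

Request:
servo_tool --translation '[[0,0,-3],[0,0,0],[0,0,0],[0,0,0],[0,0,-30],[0,0,-40],[0,0,-40],[-30,0,0],[-30,0,0],[0,0,0],[0,0,0],[0,0,0]]' --rotation '[[0,0,0],[0,0,0],[0,0,0],[0,0,0],[0,0,0],[0,0,0],[0,0,0],[0,0,0],[0,0,0],[0,0,0],[0,0,0],[0,0,0]]' --gripper '[20,55,55,55,55,55,55,55,55,55,55,55]'

```text
time: 53.52
eef_pos: [0.573, -0.3285, 0.2012]
ee_rot: [3.141, -0.001, 1.613]
force: [0.3, 0.2, 0.0]
gripper_width: 0.0548
grip_force: 0.0
```

```bash
python3 - <<'E'
from h import *
tops(); plate(cap('top'),.036)
plan([(.59,-.26,.25,1.6),(.60,-.20,.25,1.6)],step=50)
E
```

```text
{'time': np.float64(53.525), 'eef_pos': array([ 0.573 , -0.3285,  0.2012]), 'ee_rot': array([ 3.1414e+00, -7.0000e-04,  1.6127e+00]), 'force': array([0.306 , 0.1974, 0.043 ]), 'gripper_width': np.float64(0.0548), 'grip_force': np.float64(0.0)}
[241. 124.] 849 top [ 0.5647 -0.2708  0.0967] tool [ 57.9  -5.9 104.5]
[217. 188.] 881 top [ 0.5449 -0.3273  0.0967] tool [  2.3 -28.  104.5]
[222. 244.] 897 top [ 0.5507 -0.3826  0.0975] tool [-53.2 -24.6 103.6]
plate ctr [0.6171 0.0501] size [129.8  98.8] yaw deg -7.09 hole [0.5741 0.0565]
4
[[34,10,-24],[34,10,-25],[30,6,0],[30,6,0]]
[[0,0,0.006],[0,0,0.006],[0,0,0],[0,0,0]]
```

All three pins are home and the plate has not moved. Now the crank.

Request:
servo_tool --translation '[[34,10,-24],[34,10,-25],[30,6,0],[30,6,0],[0,0,0],[0,0,0],[0,0,0]]' --rotation '[[0,0,0.006],[0,0,0.006],[0,0,0],[0,0,0],[0,0,0],[0,0,0],[0,0,0]]' --gripper '[55,55,55,55,55,55,55]'

```text
time: 54.5
eef_pos: [0.6, -0.2025, 0.25]
ee_rot: [-3.141, 0.001, 1.597]
force: [-0.2, -0.4, -0.5]
gripper_width: 0.0547
grip_force: 0.0
```

```bash
python3 - <<'E'
from h import *
d=tops(.09); save(d,'w8.png',s=1.3); plan([(.6093,-.1440,.132,1.6)],step=50)
E
```

```text
{'time': np.float64(54.5), 'eef_pos': array([ 0.6   , -0.2025,  0.25  ]), 'ee_rot': array([-3.1412e+00,  6.0000e-04,  1.5968e+00]), 'force': array([-0.1941, -0.3535, -0.5185]), 'gripper_width': np.float64(0.0547), 'grip_force': np.float64(0.0)}
[262. 125.] 391 top [ 0.6097 -0.1456  0.1412] tool [ 56.7  11.3 108.8]
[216. 238.] 498 top [ 0.5648 -0.2694  0.0966] tool [-65.9 -36.9 153.5]
[200. 284.] 407 top [ 0.5743 -0.2125  0.2732] tool [ -9.3 -25.9 -23.2]
3
[[19,4,39],[20,3,39],[19,4,40]]
[[0,0,-0.001],[0,0,-0.001],[0,0,-0.001]]
```

View pics/w8.png

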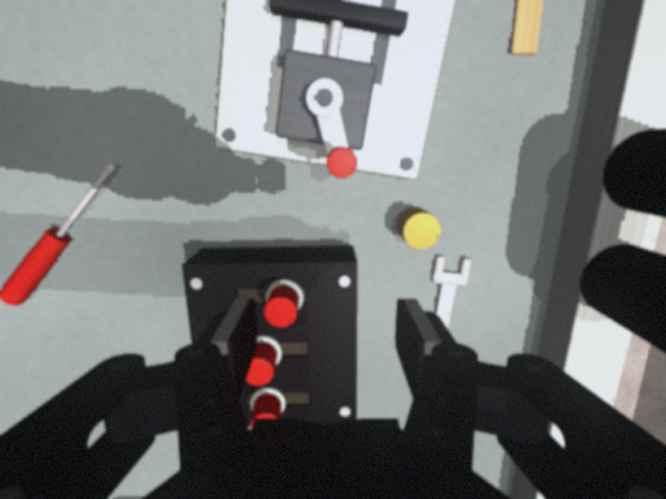

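The wrist view shows the crank hub at (324,97), the red handle at (342,162) and the three pins in the block.

Request:
servo_tool --translation '[[19,4,25],[19,3,25],[19,3.5,25],[0,0,0],[0,0,25],[0,0,19],[0,0,0],[0,0,0],[0,0,0],[0,0,0],[0,0,0],[0,0,0]]' --rotation '[[0,0,0],[0,0,0],[0,0,0],[0,0,0],[0,0,0],[0,0,0],[0,0,0],[0,0,0],[0,0,0],[0,0,0],[0,0,0],[0,0,0]]' --gripper '[55,55,55,55,55,55,55,12,12,12,12,12]' --squeeze 40

```text
time: 56.05
eef_pos: [0.6097, -0.1441, 0.1323]
ee_rot: [3.14, 0.001, 1.599]
force: [-1.7, 0.0, 5.7]
gripper_width: 0.0179
grip_force: 39.0
```

```bash
cat > arc.py <<'E'
from h import *
import sys
def arc(nrows,deg,c=(.597,-.102),r=.045,lead=0):
    s=st(); p=s['eef_pos'][:2]; a=np.arctan2(p[1]-c[1],p[0]-c[0]); print('r',np.hypot(*(p-c)),'ang deg',np.degrees(a))
    R=Ro.from_euler('xyz',s['ee_rot']); T=[]; q=np.array(p)
    for i in range(nrows):
        a-=np.radians(deg); n=np.array(c)+r*np.array([np.cos(a),np.sin(a)]); v=np.round(R.inv().apply([*(n-q),0])*1e3,1)
        v[2]=0; T.append((v+0.).tolist()); q=q+R.apply(v)[:2]/1e3
    print(T)
E
python3 - <<'E'
from arc import *
arc(12,18)
E
```

```text
{'time': np.float64(56.05), 'eef_pos': array([ 0.6097, -0.1441,  0.1323]), 'ee_rot': array([3.1404e+00, 9.0000e-04, 1.5987e+00]), 'force': array([-1.6532e+00,  3.4000e-03,  5.7440e+00]), 'gripper_width': np.float64(0.0179), 'grip_force': np.float64(39.0184)}
r 0.043930610998568737 ang deg -73.21624500526829
[[-2.5, -13.7, 0.0], [2.8, -13.8, 0.0], [7.0, -12.2, 0.0], [10.5, -9.5, 0.0], [12.8, -5.7, 0.0], [14.0, -1.6, 0.0], [13.8, 2.9, 0.0], [12.2, 7.0, 0.0], [9.5, 10.5, 0.0], [5.7, 12.8, 0.0], [1.5, 14.0, 0.0], [-2.8, 13.8, 0.0]]
```

Request:
servo_tool --translation '[[-2.5,-13.7,0],[2.8,-13.8,0],[7,-12.2,0],[10.5,-9.5,0],[12.8,-5.7,0],[14,-1.6,0],[13.8,2.9,0],[12.2,7,0],[9.5,10.5,0],[5.7,12.8,0],[1.5,14,0],[-2.8,13.8,0]]' --rotation '[[0,0,0],[0,0,0],[0,0,0],[0,0,0],[0,0,0],[0,0,0],[0,0,0],[0,0,0],[0,0,0],[0,0,0],[0,0,0],[0,0,0]]' --gripper '[12,12,12,12,12,12,12,12,12,12,12,12]'

```text
time: 57.55
eef_pos: [0.6102, -0.0579, 0.1322]
ee_rot: [-3.139, -0.0, 1.6]
force: [-3.2, 0.8, 11.3]
gripper_width: 0.0182
grip_force: 40.1
```

Request:
servo_tool --translation '[[0,0,0],[0,0,0]]' --rotation '[[0,0,0],[0,0,0]]' --gripper '[12,12]'

```text
time: 57.8
eef_pos: [0.6119, -0.0587, 0.1323]
ee_rot: [3.139, 0.0, 1.599]
force: [2.7, 0.4, 6.3]
gripper_width: 0.0178
grip_force: 39.8
```

```bash
python3 - <<'E'
from arc import *
arc(12,18)
E
```

```text
{'time': np.float64(57.8), 'eef_pos': array([ 0.6119, -0.0587,  0.1323]), 'ee_rot': array([3.1391, 0.    , 1.5991]), 'force': array([2.6708, 0.3798, 6.3466]), 'gripper_width': np.float64(0.0178), 'grip_force': np.float64(39.7579)}
r 0.04577412659579665 ang deg 70.98038769552645
[[-7.7, 12.0, 0.0], [-10.4, 9.5, 0.0], [-12.8, 5.8, 0.0], [-14.0, 1.5, 0.0], [-13.8, -2.8, 0.0], [-12.2, -7.0, 0.0], [-9.5, -10.4, 0.0], [-5.8, -12.8, 0.0], [-1.6, -14.0, 0.0], [2.9, -13.8, 0.0], [6.9, -12.2, 0.0], [10.4, -9.5, 0.0]]
```

Request:
servo_tool --translation '[[-7.7,12,0],[-10.4,9.5,0],[-12.8,5.8,0],[-14,1.5,0],[-13.8,-2.8,0],[-12.2,-7,0],[-9.5,-10.4,0],[-5.8,-12.8,0],[-1.6,-14,0],[2.9,-13.8,0],[6.9,-12.2,0],[10.4,-9.5,0]]' --rotation '[[0,0,0],[0,0,0],[0,0,0],[0,0,0],[0,0,0],[0,0,0],[0,0,0],[0,0,0],[0,0,0],[0,0,0],[0,0,0],[0,0,0]]' --gripper '[12,12,12,12,12,12,12,12,12,12,12,12]'

```text
time: 59.3
eef_pos: [0.5602, -0.1283, 0.1323]
ee_rot: [3.138, 0.001, 1.598]
force: [6.7, 0.4, 4.0]
gripper_width: 0.0175
grip_force: 39.5
```

Request:
servo_tool --translation '[[12.8,-5.8,0],[14,-1.5,0],[13.8,2.8,0],[12.2,7,0],[9.5,10.4,0],[5.8,12.8,0],[1.6,14,0],[-2.9,13.8,0],[-6.9,12.2,0],[-10.4,9.5,0],[-12.8,5.8,0],[0,0,0]]' --rotation '[[0,0,0],[0,0,0],[0,0,0],[0,0,0],[0,0,0],[0,0,0],[0,0,0],[0,0,0],[0,0,0],[0,0,0],[0,0,0],[0,0,0]]' --gripper '[12,12,12,12,12,12,12,12,12,12,12,12]'

```text
time: 60.8
eef_pos: [0.6399, -0.0899, 0.1323]
ee_rot: [3.14, 0.001, 1.598]
force: [3.1, -1.0, 7.8]
gripper_width: 0.0176
grip_force: 39.8
```

```bash
python3 - <<'E'
from arc import *
arc(12,18)
E
```

```text
{'time': np.float64(60.8), 'eef_pos': array([ 0.6399, -0.0899,  0.1323]), 'ee_rot': array([3.1400e+00, 7.0000e-04, 1.5979e+00]), 'force': array([ 3.1222, -0.9646,  7.7761]), 'gripper_width': np.float64(0.0176), 'grip_force': np.float64(39.8451)}
r 0.044628857734225265 ang deg 15.78835123163618
[[-13.9, 1.6, 0.0], [-13.8, -3.1, 0.0], [-12.1, -7.2, 0.0], [-9.2, -10.6, 0.0], [-5.6, -12.9, 0.0], [-1.3, -14.0, 0.0], [3.1, -13.7, 0.0], [7.2, -12.1, 0.0], [10.6, -9.3, 0.0], [13.0, -5.6, 0.0], [14.0, -1.3, 0.0], [13.7, 3.1, 0.0]]
```

Request:
servo_tool --translation '[[-13.9,1.6,0],[-13.8,-3.1,0],[-12.1,-7.2,0],[-9.2,-10.6,0],[-5.6,-12.9,0],[0,0,0],[0,0,0]]' --rotation '[[0,0,0],[0,0,0],[0,0,0],[0,0,0],[0,0,0],[0,0,0],[0,0,0]]' --gripper '[12,12,12,12,12,12,12]'

```text
time: 61.68
eef_pos: [0.6074, -0.1448, 0.1322]
ee_rot: [-3.14, 0.001, 1.599]
force: [-2.1, -0.3, 10.5]
gripper_width: 0.0181
grip_force: 40.1
```

```bash
python3 - <<'E'
from arc import *
arc(8,12)
d=cap('wrist'); P=cloud(d)
# jaw edge: bed-frame y of points 40..60mm above table (jaw 22mm tall -> top z .052)
b=np.array([.6092,-.008]);th=-.1295;Q=P.reshape(-1,3);Q=Q[(abs(Q[:,2]-.052)<.0025)]
L=(Q[:,:2]-b)@np.array([[np.cos(th),-np.sin(th)],[np.sin(th),np.cos(th)]])
L=L[(abs(L[:,0])<60)&(L[:,1]>-.06)&(L[:,1]<.02)&(abs(L[:,0])<.05)]; print(len(L),np.percentile(L[:,1],[2,10,50,90,98]) if len(L) else '')
E
```

```text
{'time': np.float64(61.675), 'eef_pos': array([ 0.6074, -0.1448,  0.1322]), 'ee_rot': array([-3.1396e+00,  8.0000e-04,  1.5986e+00]), 'force': array([-2.0791, -0.311 , 10.5093]), 'gripper_width': np.float64(0.0181), 'grip_force': np.float64(40.0651)}
r 0.044044103264803916 ang deg -76.34255174771407
[[-1.9, -9.2, 0.0], [0.9, -9.3, 0.0], [2.9, -9.0, 0.0], [4.7, -8.1, 0.0], [6.3, -7.0, 0.0], [7.6, -5.6, 0.0], [8.6, -3.8, 0.0], [9.2, -2.0, 0.0]]
2503 [-0.00799383 -0.00744292 -0.00351527  0.00270439  0.00485204]
```

Request:
servo_tool --translation '[[-1.9,-9.2,0],[0,0,0]]' --rotation '[[0,0,0],[0,0,0]]' --gripper '[12,12]'

```text
time: 61.98
eef_pos: [0.6045, -0.1451, 0.1326]
ee_rot: [3.129, -0.001, 1.6]
force: [15.7, 2.0, -3.5]
gripper_width: 0.0176
grip_force: 39.8
```

Request:
servo_tool --translation '[[0.5,-6,0],[0,0,0],[0,0,0]]' --rotation '[[0,0,0],[0,0,0],[0,0,0]]' --gripper '[12,12,12]'

```text
time: 62.35
eef_pos: [0.6033, -0.145, 0.1331]
ee_rot: [3.119, -0.001, 1.601]
force: [28.2, 1.1, -12.4]
gripper_width: 0.0177
grip_force: 39.6
```

```bash
python3 - <<'E'
from arc import *
arc(2,9); d=cap('wrist'); P=cloud(d)
b=np.array([.6092,-.008]);th=-.1295;Q=P.reshape(-1,3);Q=Q[(abs(Q[:,2]-.052)<.0025)]
L=(Q[:,:2]-b)@np.array([[np.cos(th),-np.sin(th)],[np.sin(th),np.cos(th)]])
L=L[(L[:,1]>-.06)&(L[:,1]<.02)&(abs(L[:,0])<.05)]; print(len(L),np.percentile(L[:,1],[2,50,98]))
save(d,'w9.png',s=1.3)
E
```

```text
{'time': np.float64(62.35), 'eef_pos': array([ 0.6033, -0.145 ,  0.1331]), 'ee_rot': array([ 3.1186e+00, -8.0000e-04,  1.6010e+00]), 'force': array([ 28.1703,   1.0988, -12.4478]), 'gripper_width': np.float64(0.0177), 'grip_force': np.float64(39.6259)}
r 0.04347485474827029 ang deg -81.6484796937857
[[-1.8, -6.9, 0.0], [0.9, -7.0, 0.0]]
2500 [-0.00790671 -0.00334474  0.00503582]
```

View pics/w9.png

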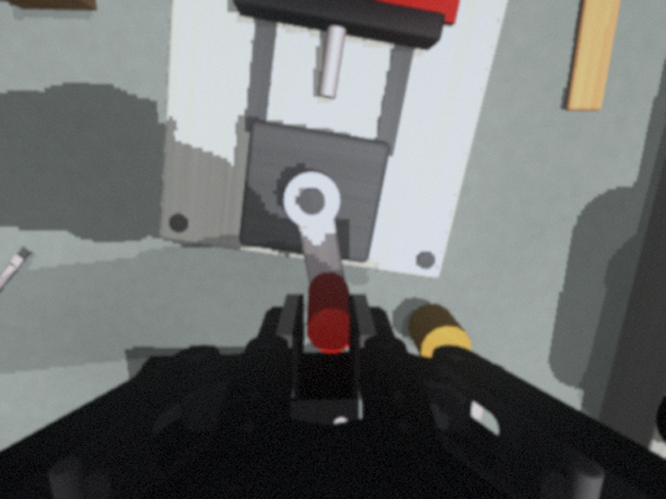

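At the hard stop (28 N on the handle with no further turn), with the jaw up at the plate edge. I'll ease off, release and withdraw.

Request:
servo_tool --translation '[[0,5,0],[0,4.5,0],[0,0,0],[0,0,0],[0,0,0],[0,0,0],[0,0,-30],[0,0,-40],[-20,0,-40],[-30,0,0],[0,0,0],[0,0,0]]' --rotation '[[0,0,0],[0,0,0],[0,0,0],[0,0,0],[0,0,0],[0,0,0],[0,0,0],[0,0,0],[0,0,0],[0,0,0],[0,0,0],[0,0,0]]' --gripper '[12,12,12,50,50,50,50,50,50,50,50,50]'

```text
time: 63.9
eef_pos: [0.6039, -0.1956, 0.2404]
ee_rot: [-3.14, -0.001, 1.599]
force: [0.0, 0.7, -0.1]
gripper_width: 0.0501
grip_force: 0.0
```

```bash
python3 - <<'E'
from h import *
tops(.09); d=cap('top'); save(d,'t3.png',(150,110,430,300),2.8); plate(d,.036)
P=cloud(d); hsv=cv2.cvtColor(d['img'],cv2.COLOR_RGB2HSV).astype(int);H,S,V=[hsv[...,i] for i in range(3)]
red=((H<8)|(H>172))&(S>150)&(V>80)
n,l,s,c=cv2.connectedComponentsWithStats(red.astype(np.uint8))
for j in range(1,n):
    if s[j,4]>20: print('red',c[j].round(1),s[j,4],np.median(P[l==j],0).round(4))
E
```

```text
{'time': np.float64(63.9), 'eef_pos': array([ 0.6039, -0.1956,  0.2404]), 'ee_rot': array([-3.1399e+00, -1.1000e-03,  1.5990e+00]), 'force': array([ 0.0496,  0.7074, -0.0571]), 'gripper_width': np.float64(0.0501), 'grip_force': np.float64(0.0)}
[254. 135.] 426 top [ 0.6068 -0.1462  0.1412] tool [49.1  4.4 99.2]
[212. 248.] 503 top [ 0.5806 -0.1961  0.2447] tool [  0.2 -23.4  -4.3]
[198. 295.] 268 top [ 0.5809 -0.2051  0.2751] tool [ -8.8 -23.3 -34.7]
plate ctr [0.617  0.0492] size [129.8 100.5] yaw deg -7.27 hole [0.5741 0.0565]
red [105.9 152.5] 58 [0.6652 0.3933 0.1285]
red [236.1 176.8] 1110 [0.6085 0.0464 0.0349]
red [308.3 169.6] 34 [ 0.606  -0.1442  0.141 ]
red [351.  187.8] 60 [ 0.5636 -0.265   0.0959]
red [350.  286.3] 274 [ 0.3008 -0.2635  0.022 ]
```

View pics/t3.png

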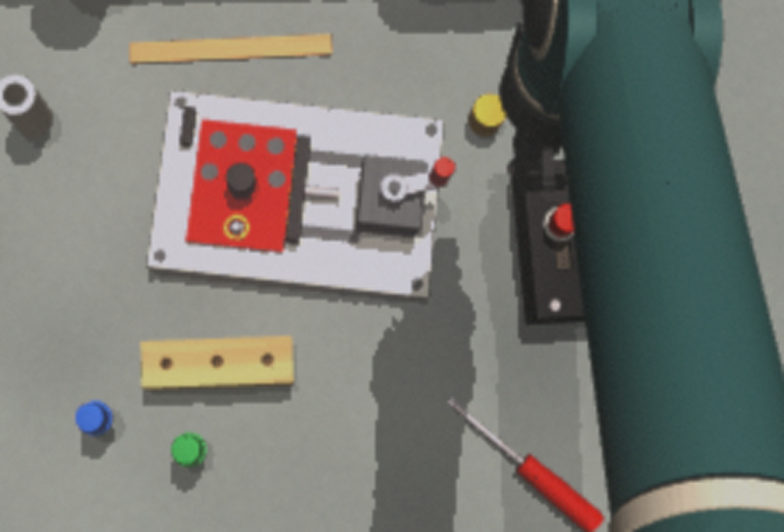

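The top view shows the plate seated with the dowel in its ring at (236,227), the jaw closed up to its edge, and an empty rack. The crank has turned 12.65 rad to its stop, and the bush, sleeve and spanner are untouched. Handing in.

```bash
python3 -c "
from workcell import manip
print(manip.finish_job())"
```

```text
the job is handed in; nothing more can be done
None
```

I handed the job in at about 64 s: the plate is seated flat and square on the dowel, all three pins are home in their own slots, and the crank was then wound clockwise until it stopped, with the jaw up to the plate; the bush and sleeve look undisturbed in the last picture, the spanner is mostly hidden there, the oil bottle is outside it, and the hand-in returned no verdict.

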